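# Turn a sample carrier wells-up with a bench spatula

## Robot

A 6-joint arm with a two-finger parallel gripper is mounted at the origin on the work surface. World frame = base frame: x ahead of the robot, y to its left, z up, the work surface at z = 0. Lengths are in mm, angles in rad, forces in N, time in s.
With the tool pointing down it reaches from about 150 to 775 mm from the base axis. Payload 6.1 kg.
Tool frame: the origin (TCP) lies midway between the tips of the shut fingers; the grasp point (between the pads) lies arm.pinch_z behind it (arm.pinch_z is the distance from the TCP to the grasp point, in mm); z points along the fingers, y is the direction in which the jaws open and shut (so a half turn about z gives the same grasp; the last joint's range is limited). The gripper opens to 85 mm and grips with 20 to 120 N. Pads are 22 mm wide; open, the fingers measure 114 mm over their backs; the gripper's body (76 mm by 85 mm) begins 54 mm behind the grasp point. The pads swing forward as they close: fully open they stand 13 mm farther back than shut.
Start: joints at [-1.269, 0.126, -0.04, 1.405, 0, 1.571], TCP at [156.044, -501.257, 231.295] pointing down, gripper open.
Joint ranges: [-2.72, 2.72], [-0.95, 1.95], [-1.27, 1.35], [-1.78, 2.02], [-1.46, 1.47], [-3.14, 3.14]. Speed limits (rad/s): [2.39, 2.39, 3.01, 3.14, 3.14, 3.14].

## Interface

Orientations are given as a unit quaternion [x, y, z, w].
In Python, from workcell import arm gives the robot as it stands.
- The arm moves only by the shell command python3 -m handwheel 'ROWS' [OPENING] [FORCE]. ROWS is JSON, a list of rows, each an object of numbers: "dx", "dy", "dz": the shift along the tool's x, y, z in m; "turn": the turn about the tool's z in degrees. In form: [{"dx": .., "dy": .., "dz": .., "turn": ..}, ...]. A call has 1 to 12 rows; each row is the pose to reach, as a shift and turn from the pose commanded when the call began, along the tool's axes at that moment; what a row does not reach only later rows make up. A row lasts 1/12 s, in which the tool goes at most 41.7 mm and 7.16 degrees, less where a joint would pass 70% of its speed; a pose out of reach is approached as far as the arm can. A call with a gripper value outside its range is refused whole. OPENING is the gripper's target within -1 to 1 (shut at 1, half-way at 0, fully open at -1), set as the call begins (- or left out, the last holds). The fingers move at their own pace and stop on an object; FORCE is the grip in N (left out, the last holds). Time passes only in rows, so rows that repeat a pose let the fingers close. It gives the time, the measured TCP pose, the force and the opening at its end, in the units of the state.
- arm.get_state(): the state, without advancing time (a new reading comes with each control period).
- arm.camera(name): name is "side" or "top" or "wrist"; returns a dict with "color" (400x640x3 uint8, red, green, blue), "depth" (400x640 float32, mm along the optical axis (not along the pixel's ray), 0 where there is no reading), "fx", "fy", "cx", "cy" (pixels), "pose" (4x4, takes a point from camera to world coordinates). Camera axes: x right, y down, z forward; pixel columns grow to the right and rows downward; lengths in mm; the calibration is good to about 2 mm. A picture is of the moment at which its call begins.
- arm.hand_in(): hands the job in, once; it reports no verdict.
The state is a dict: "clock": time; "qpos": joint angles; "joint_vel": joint speeds; "joint_torque": joint torques, N m; "tcp_pos": TCP position; "tool_rot": TCP orientation; "contact_force": force on the tool from outside, world axes, zero at the start; "moment": the same for the moment, N m; "finger_gap": opening from 0.0 (shut) to 1.0 (fully open).
Only numpy, scipy, OpenCV 4.12 (cv2) and the standard library are available. Lean on these libraries where they do the work, as an engineer would, in place of code of your own. Each camera call takes 0.05 s, during which the arm holds its last target. There are 200 camera calls.

## Task

The sample carrier has drained wells-down on the low blue seat of the drying block. Slide the spatula's blade under the rim on the side away from the step, and with the blade flip it over the step so that it lies flat on the raised white seat with its red well side up, then lay the spatula back on its rest as you found it. Work with a light hand, keep the gripper off the carrier, and leave the bottle, tip box and tube rack alone.

Things in the scene. Friction and masses are not known exactly. Their poses are not given: they have to be found in the camera images.
- block: Drying block fixed to the bench, 201 x 90 mm. Origin on its underside straight below the step; x points from low to raised seat, z up. Low blue seat: x -100 to 0 mm, top at z 12 mm, open at the front (-x) and sides. Step: upright wall at x = 0, 10 mm tall. Raised white seat: x 0 to 95 mm, top at z 22 mm, then a lip 6 mm higher at x 95 to 101 mm.
- step_foot (a point): Middle of the foot of the step (y = 0), on the surface of the low seat, 12 mm above the block's origin; axes as the block's. The carrier, pushed against the step, tips over about this edge.
- carrier_mid (a point): Centre of the loose aluminium carrier, 50 to 85 g: square rim 64 x 64 x 4 mm with a raised 28 x 28 mm field on each face, 10 mm thick in all. Lying flat, its rim is 3 mm clear of the seat, 18 mm deep all round. It starts 1 to 11 mm short of the step, square to it within 0.06 rad, and slides if pushed. z points out of the bare face (up at first); the other face is red with 9 white wells.
- spatula_grip (a point): Where to grip the loose spatula (110 g, balanced near here): centre of its black handle, a level bar 14 mm wide (y), 18 mm high, from 75 mm behind to 30 mm ahead of it; x to the blade, z up. A neck slopes to the stiff steel blade: 44 x 55 mm, 1.5 mm thick, root 60 mm ahead and underside 43 mm below. It is bent up at its root by 0 to 0.18 rad, not measured: its front edge, 115 mm ahead, is 33 to 43 mm below.
- rest_spot (a point): Where spatula_grip is when the spatula lies on its rest; x along the rest to the blade end, z up. The rest is fixed, plain and flat: a green plate 215 x 70 mm, 4 mm thick, with a blue block 50 mm wide, 50 to 75 mm behind this point, whose top, 9 mm below this point, carries the end of the handle.
- bottle: Bystander: clear bottle with a blue cap, 72 mm across, 150 mm tall; origin at the centre of its underside.
- tipbox: Bystander: red and clear pipette tip box 85 x 115 x 51 mm; origin at the centre of its underside.
- tuberack: Bystander: blue tube rack 70 x 95 x 38 mm; origin at the centre of its underside.
Not all that is in view belongs to the job. Leave any purple look-alike of the part that bears rest_spot alone.

How it is judged (in metres and radians):
On the way, in this order (a step that is already met when the one before it is completed fails the run):
1. the spatula is lifted off its rest (z of spatula_grip in the frame of rest_spot above 0.02 m), for 0.1 s.
2. the carrier is tipped up by the spatula's blade (35 degrees or more) at the step (angle between carrier_mid's own z axis and vertical between 0.6 and 1.9 rad and contact force between spatula and carrier above 0.05 N and horizontal distance between carrier_mid and step_foot below 0.06 m), for 0.04 s.
3. the carrier lies wells-up on the raised seat (angle between carrier_mid's own z axis and vertical above 3 rad and x of carrier_mid in the frame of block between 0.005 and 0.06 m and y of carrier_mid in the frame of block between -0.02 and 0.02 m and z of carrier_mid in the frame of block between 0.0245 and 0.031 m), for 0.2 s.
At the end, for the whole second after the job is handed in: Carrier flat (8 degrees), red wells up, on the raised seat: centre 5 to 60 mm past the step, within 20 mm of the block's middle line. Spatula flat on its rest, grip within 30 mm level and 5 mm in height of rest_spot, 0.3 rad of its direction. All still and released (all of step 3 and horizontal distance between spatula_grip and rest_spot below 0.03 m and z of spatula_grip in the frame of rest_spot between -0.005 and 0.005 m and angle between spatula_grip's own z axis and vertical below 0.1 rad and angle between the x axis of spatula_grip and the x axis of rest_spot, either way round below 0.3 rad and linear speed of each of carrier, spatula below 0.02 m/s); the robot touches nothing.
It fails at once if the gripper or arm touches the carrier (contact force between any of the fingers, the arm and carrier above 0.3 N).
It fails at once if the spatula is pressed on the carrier with more than 15 N (contact force between spatula and carrier above 15 N).
It fails at once if the spatula is pressed on the block with more than 7 N (contact force between spatula and block above 7 N).
It fails at once if the carrier is knocked off the block (height (world z) of carrier_mid below 0.005 m).
It fails at once if a bystander is moved more than 15 mm (distance of any of bottle, tipbox, tuberack from where it was at the start of the episode above 0.015 m).
It also fails if it takes over 72 s, if anything falls off the work surface, if the arm or the gripper's body presses on something with over 40 N, if the wrist force passes 120 N, or if a joint passes its speed limit or range.

## Working session

There is one attempt and no reset: what is moved stays moved. The work goes in short steps, Python scripts to look and compute and a shell command to move; the robot and the scene stay as the last step left them, time stands still between calls to the robot, and variables do not carry over. Pictures are saved under pics/ and viewed, about 8 in all and at most 12, crops included, and the job is handed in when it is done.

```bash
ls; mkdir -p pics; python3 - <<'E'
from workcell import arm
import cv2,numpy as np
print(arm.get_state(), arm.pinch_z)
for n in ["side","top"]:
    c=arm.camera(n); np.savez(f"pics/{n}0.npz",**c)
    cv2.imwrite(f"pics/{n}0.png",c["color"][:,:,::-1]); print(n,c["fx"],c["cx"],c["cy"],c["pose"])
E
```

```text
pics
{'clock': 0.0, 'qpos': array([-1.26901140e+00,  1.26370736e-01, -4.05830162e-02,  1.40539128e+00,
        3.61721493e-06,  1.57077966e+00]), 'joint_vel': array([-9.02253886e-04,  2.62915406e-04, -3.88529697e-05, -1.38122607e-04,
       -1.73443108e-04,  1.81206422e-03]), 'joint_torque': array([ 9.26571593e-04, -4.35910785e+01,  3.52924919e+01,  1.72024663e-02,
       -1.16923716e-04,  1.28614857e-05]), 'tcp_pos': array([ 155.92697503, -500.89730751,  230.54476262]), 'tool_rot': array([ 9.88635767e-01,  1.50328709e-01, -1.14606678e-04, -7.65826928e-04]), 'contact_force': array([-0.93801123, -0.27802688, -0.11915666]), 'moment': array([-0.00715881,  0.03191235,  0.02976853]), 'finger_gap': 0.9990175458324911} 18.700000000000003
side 376.558032422722 324.3934363810771 205.0993822789236 [[-7.69071965e-01 -4.11026168e-01  4.89475026e-01  1.05826906e+02]
 [-6.39146746e-01  4.89230790e-01 -5.93417788e-01  7.09161320e+02]
 [ 4.44398530e-03 -7.69227355e-01 -6.38959723e-01  6.78239801e+02]
 [ 0.00000000e+00  0.00000000e+00  0.00000000e+00  1.00000000e+00]]
top 362.4944072124441 320.11104622363257 205.8130639941626 [[ 6.28735159e-02 -9.76641571e-01  2.05470591e-01  3.50111229e+02]
 [-9.98008881e-01 -6.04903921e-02  1.78657961e-02  1.14772653e+02]
 [-5.01948254e-03 -2.06184760e-01 -9.78500204e-01  1.26546054e+03]
 [ 0.00000000e+00  0.00000000e+00  0.00000000e+00  1.00000000e+00]]
```

View pics/top0.png

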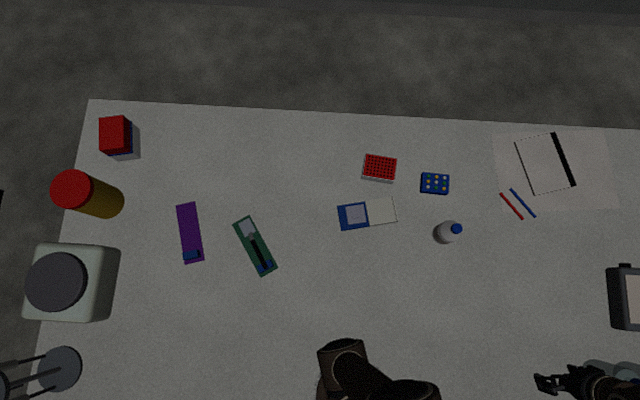

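View pics/side0.png

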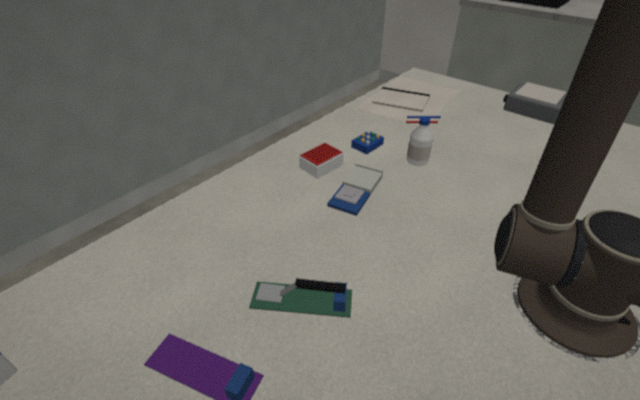

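Top view: the block is at about (367,213) with the white seat on the right, the spatula is on the green rest at about (255,245), and the bottle is at (448,232). The side view shows the same layout, with the green rest at (300,298) and the block at (356,188). The purple plate is the decoy. Next I'll localise these roughly.

```bash
cat > h.py <<'E'
import numpy as np,cv2
def ray(c,uv):
    uv=np.atleast_2d(uv).astype(float); d=np.c_[(uv[:,0]-c["cx"])/c["fx"],(uv[:,1]-c["cy"])/c["fy"],np.ones(len(uv))]
    return c["pose"][:3,3], d@c["pose"][:3,:3].T
def plane(c,uv,z):
    o,d=ray(c,uv); return o+d*((z-o[2])/d[:,2])[:,None]
def cloud(c):
    v,u=np.mgrid[:400,:640]; d=c["depth"].astype(float)
    p=np.stack([(u-c["cx"])/c["fx"]*d,(v-c["cy"])/c["fy"]*d,d],-1)
    return p@c["pose"][:3,:3].T+c["pose"][:3,3]
def hsv(c): return cv2.cvtColor(c["color"],cv2.COLOR_RGB2HSV)
def mask(c,h0,h1,s=80,v=20,box=None):
    H=hsv(c); m=(H[...,0]>=h0)&(H[...,0]<=h1)&(H[...,1]>=s)&(H[...,2]>=v)
    if box: b=np.zeros_like(m); b[box[1]:box[3],box[0]:box[2]]=1; m&=b
    return m.astype(np.uint8)
def rect(pts): # min-area rect on world xy -> centre,size,long-axis angle
    (cx,cy),(w,h),a=cv2.minAreaRect(pts[:,:2].astype(np.float32))
    if w<h: w,h,a=h,w,a+90
    return np.round([cx,cy,w,h,np.radians(a)],3)
E
python3 - <<'E'
from h import *
for n,bg,bb in [("top",(228,210,282,280),(332,192,402,235)),("side",(245,275,360,320),(325,160,390,218))]:
    c=dict(np.load(f"pics/{n}0.npz")); P=cloud(c)
    for nm,lo,hi,b,z in [("green",40,90,bg,4),("restblue",100,130,bg,38),("blockblue",100,130,bb,12)]:
        m=mask(c,lo,hi,80,20,b); uv=np.argwhere(m)[:,::-1]
        print(n,nm,len(uv),rect(plane(c,uv,z)), np.median(P[m>0],0).round(1))
    m=np.zeros((400,640),bool); m[bb[1]:bb[3],bb[0]:bb[2]]=1
    m&=(P[...,2]>7)&(P[...,2]<40); print(n,"block cloud",m.sum(),rect(P[m]))
    k=np.zeros((400,640),bool); k[bg[1]:bg[3],bg[0]:bg[2]]=1
    s=k&(P[...,2]>25)&(hsv(c)[...,2]<70); print(n,"handle",s.sum(),rect(P[s]),np.median(P[s],0))
E
```

```text
top green 691 [460.138 357.335 212.051  68.209   0.591] [452.7 352.4   4.1]
top restblue 108 [420.331 329.21   96.119  51.839   0.605] [391.3 307.2  37.4]
top blockblue 384 [585.353  21.327 100.253  90.953   1.806] [570.   43.2  12.1]
top block cloud 1484 [581.472 -33.084 202.038 124.974   1.788]
top handle 225 [384.478 261.513 289.049  85.475   1.053] [415.92825663 324.67906017  53.10629415]
side green 1512 [462.879 352.283 210.117  78.97    0.6  ] [445.7 354.1   3.6]
side restblue 248 [414.831 344.552  99.935  69.366   0.647] [381.3 326.9  36.9]
side blockblue 394 [582.116  24.644 105.026  89.279   1.799] [561.7  50.3  11.7]
side block cloud 1648 [631.329 -21.279 209.911 165.648   1.789]
side handle 545 [255.694 495.516 511.667 103.03    2.381] [421.40820971 333.54893944  53.52651083]
```

```bash
python3 -m handwheel '[{"dx":0.5,"dy":-0.69,"turn":-16.8},{"dx":0.5,"dy":-0.69,"turn":-16.8},{"dx":0.5,"dy":-0.69,"turn":-16.8},{"dx":0.5,"dy":-0.69,"turn":-16.8},{"dx":0.5,"dy":-0.69,"turn":-16.8},{"dx":0.5,"dy":-0.69,"turn":-16.8},{"dx":0.5,"dy":-0.69,"turn":-16.8},{"dx":0.5,"dy":-0.69,"turn":-16.8},{"dx":0.5,"dy":-0.69,"turn":-16.8},{"dx":0.5,"dy":-0.69,"turn":-16.8},{"dx":0.5,"dy":-0.69,"turn":-16.8},{"dx":0.5,"dy":-0.69,"turn":-16.8}]' -1 40; python3 - <<'E'
from workcell import arm
from h import *
s=arm.get_state(); R=__import__("scipy.spatial.transform",fromlist=["x"]).Rotation.from_quat(s["tool_rot"]).as_matrix()
p=s["tcp_pos"]; t=np.array([443,346,p[2]]); print(p,(R.T@(t-p)).round(1),np.arctan2(R[1,0],R[0,0]))
E
```

```text
[ 155.93359964 -500.92619776  230.57918014] [ 525.8 -723.3    1. ] 0.30179962810608685invalid input
```

```bash
python3 -m handwheel '[{"dx":0.5,"dy":-0.69,"dz":0,"turn":-16.8},{"dx":0.5,"dy":-0.69,"dz":0,"turn":-16.8},{"dx":0.5,"dy":-0.69,"dz":0,"turn":-16.8}]' -1 40; echo; python3 -m handwheel '[{"dx":0.03,"dy":-0.04,"dz":0,"turn":-1}]' -1 40; echo;  python3 -m handwheel --help | head -20
```

```text
clock: 0.35
tcp_pos: [195.9, -381.5, 230.3]
tool_rot: [0.956, 0.295, -0.0, -0.001]
contact_force: [1.2, -0.3, 1.1]
finger_gap: 1.001

clock: 0.43
tcp_pos: [198.8, -339.7, 230.4]
tool_rot: [0.953, 0.302, 0.0, -0.001]
contact_force: [0.1, 0.5, 1.0]
finger_gap: 1.004
invalid input: not JSON, or not a number
```

```bash
cat > st.py <<'E'
from workcell import arm
from h import *
from scipy.spatial.transform import Rotation as Ro
import sys
s=arm.get_state(); R=Ro.from_quat(s["tool_rot"]).as_matrix(); p=s["tcp_pos"]
print("p",p.round(1),"yaw",round(np.arctan2(R[1,0],R[0,0]),4),"F",s["contact_force"].round(2),"M",s["moment"].round(3),"gap",round(s["finger_gap"],3),"t",s["clock"])
if len(sys.argv)>3:
    t=np.array(eval(sys.argv[1]),float); print("to target",(R.T@(t-p)).round(1),"turn",-np.degrees(float(sys.argv[2])-np.arctan2(R[1,0],R[0,0])).round(2))
def snap(n,tag):
    c=arm.camera(n); np.savez(f"pics/{n}{tag}.npz",**c); cv2.imwrite(f"pics/{n}{tag}.png",c["color"][:,:,::-1]); return c
E
python3 -m handwheel '[{"dx":0.57,"dy":-0.42,"dz":0.02,"turn":1},{"dx":0.57,"dy":-0.42,"dz":0.02,"turn":1},{"dx":0.57,"dy":-0.42,"dz":0.02,"turn":1},{"dx":0.57,"dy":-0.42,"dz":0.02,"turn":1},{"dx":0.57,"dy":-0.42,"dz":0.02,"turn":1},{"dx":0.57,"dy":-0.42,"dz":0.02,"turn":1},{"dx":0.57,"dy":-0.42,"dz":0.02,"turn":1},{"dx":0.57,"dy":-0.42,"dz":0.02,"turn":1},{"dx":0.57,"dy":-0.42,"dz":0.02,"turn":1},{"dx":0.57,"dy":-0.42,"dz":0.02,"turn":1},{"dx":0.57,"dy":-0.42,"dz":0.02,"turn":1},{"dx":0.57,"dy":-0.42,"dz":0.02,"turn":1}]'
python3 -m handwheel '[{"dx":0.3,"dy":-0.22,"dz":0.01,"turn":0},{"dx":0.3,"dy":-0.22,"dz":0.01,"turn":0},{"dx":0.15,"dy":-0.11,"dz":0.01,"turn":0},{"dx":0.15,"dy":-0.11,"dz":0.01,"turn":0},{"dx":0.15,"dy":-0.11,"dz":0.01,"turn":0}]'
python3 - <<'E'
from st import *
c=snap("wrist",1); print(c["fx"],c["pose"])
E
```

```text
clock: 1.43
tcp_pos: [356.5, 134.8, 217.1]
tool_rot: [0.956, 0.294, 0.0, 0.0]
contact_force: [1.4, -0.7, -0.5]
finger_gap: 1.002
clock: 1.85
tcp_pos: [425.7, 303.4, 205.6]
tool_rot: [0.953, 0.303, -0.002, -0.004]
contact_force: [0.1, -0.8, 0.2]
finger_gap: 0.998
p [425.7 303.4 205.6] yaw 0.6159 F [ 0.12 -0.76  0.18] M [-0.018  0.027 -0.033] gap 0.998 t 1.85
288.5662080429559 [[ 5.78127360e-01 -7.77193737e-01 -2.48472635e-01  4.88891372e+02]
 [-8.15881664e-01 -5.54465841e-01 -1.64026649e-01  3.45989696e+02]
 [-1.02891047e-02  2.97552560e-01 -9.54649992e-01  3.47634702e+02]
 [ 0.00000000e+00  0.00000000e+00  0.00000000e+00  1.00000000e+00]]
```

View pics/wrist1.png

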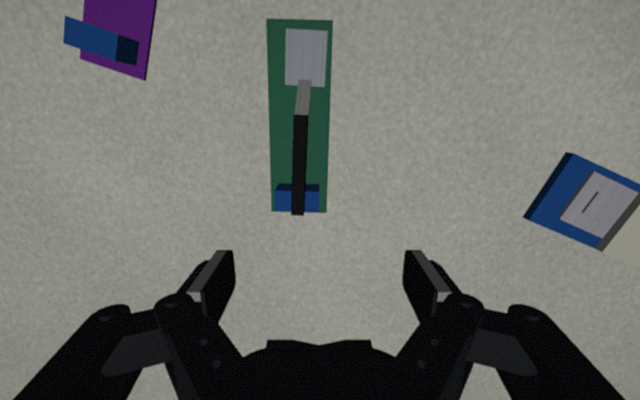

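The wrist view shows the spatula at (300,115–215) in the handle, with its blade at (305,57), on the green plate between the fingers' line. The block is at right, around (585,200).

```bash
python3 - <<'E'
from h import *
c=dict(np.load("pics/wrist1.npz")); P=cloud(c); H=hsv(c)
box=np.zeros((400,640),bool); box[10:222,255:345]=1
hd=box&(H[...,2]<60)&(P[...,2]>48)&(P[...,2]<64); print(hd.sum(),"handle",rect(P[hd]),np.median(P[hd],0))
uv=np.argwhere(hd)[:,::-1]; q=plane(c,uv,56); print("handle ray@56",rect(q))
g=mask(c,40,90,80,20,(255,10,345,225)); gq=plane(c,np.argwhere(g)[:,::-1],4); r=rect(gq); print("plate",r)
b=mask(c,100,130,80,20,(255,170,345,225)); print("restblue",rect(P[(b>0)&(P[...,2]>32)]))
bl=box&(H[...,1]<50)&(H[...,2]>70)&(np.arange(400)[:,None]<88)
bl=cv2.erode(bl.astype(np.uint8),np.ones((3,3)))>0
# profile in frame of handle
cx,cy,_,_,a=rect(q); ax=np.array([np.cos(a),np.sin(a)])
p=P[bl]; x=(p[:,:2]-[cx,cy])@ax; y=(p[:,:2]-[cx,cy])@[-ax[1],ax[0]]
print("blade",bl.sum(),x.min(),x.max(),y.min(),y.max())
for lo in np.arange(70,150,8):
    k=(x>=lo)&(x<lo+8); 
    if k.sum()>5: print(lo,k.sum(),np.median(p[k,2]).round(2),p[k,2].std().round(2))
gm=g>0
for lo in np.arange(-90,170,30):
    pp=P[gm]; xx=(pp[:,:2]-[cx,cy])@ax; k=(xx>=lo)&(xx<lo+30)
    if k.sum()>5: print("plate z",lo,np.median(pp[k,2]).round(2))
E
```

```text
1370 handle [428.248 332.012 103.353  14.025   0.565] [432.17509925 334.53489275  55.530504  ]
handle ray@56 [428.426 331.946 103.235  14.185   0.564]
plate [459.38  357.342 212.31   68.275   0.594]
restblue [427.595 335.557 113.882  49.949   0.582]
blade 4324 58.608064545115845 157.4472965028439 -43.098381127102094 55.098339189256635
78 268 4.48 4.79
86 474 4.59 2.92
94 484 4.86 2.87
102 496 4.99 3.0
110 501 5.03 3.0
118 498 5.21 3.05
126 508 5.47 3.15
134 267 0.38 3.12
142 301 -0.36 0.82
plate z -90 3.59
plate z -60 3.61
plate z -30 3.61
plate z 0 3.64
plate z 30 3.67
plate z 60 3.63
plate z 90 3.67
plate z 120 3.72
```

```bash
python3 - <<'E'
from h import *
c=dict(np.load("pics/wrist1.npz")); P=cloud(c); H=hsv(c)
a=.565; ax=np.array([np.cos(a),np.sin(a)]); g=np.array([447.4,344.])
d=P[...,:2]-g; x=d@ax; y=d@[-ax[1],ax[0]]
for lo in range(52,124,6):
    k=(x>=lo)&(x<lo+6)&(abs(y)<16)&(H[...,1]<60); print(lo,k.sum(),P[k,2].mean().round(2),P[k,2].std().round(2), H[k][:,2].mean().round())
E
cat > /dev/null; python3 st.py '[447.4,344,80]' 0.565 1
```

```text
52 75 16.82 2.46 92.0
58 150 7.84 3.09 107.0
64 170 5.35 0.88 123.0
70 170 5.38 0.78 125.0
76 175 5.44 0.8 125.0
82 181 5.68 0.82 125.0
88 183 5.72 0.81 125.0
94 190 5.81 0.76 124.0
100 190 5.99 0.8 123.0
106 195 6.13 0.8 123.0
112 89 5.63 1.11 115.0
118 7 3.56 0.47 96.0
p [426.8 303.8 205. ] yaw 0.6145 F [ 1.05  0.56 -0.16] M [ 0.015 -0.05   0.011] gap 1.002 t 1.9
to target [ 40.1 -19.9 125.1] turn 2.84
```

```bash
python3 -m handwheel '[{"dx":0.02,"dy":-0.01,"dz":0.03,"turn":2.8},{"dx":0.04,"dy":-0.02,"dz":0.06,"turn":2.8},{"dx":0.04,"dy":-0.02,"dz":0.09,"turn":2.8},{"dx":0.04,"dy":-0.02,"dz":0.12,"turn":2.8},{"dx":0.04,"dy":-0.02,"dz":0.12,"turn":2.8},{"dx":0.04,"dy":-0.02,"dz":0.12,"turn":2.8}]'; python3 st.py '[447.4,344,28.3]' 0.565 1
```

```text
clock: 2.4
tcp_pos: [457.3, 319.3, 86.0]
tool_rot: [0.956, 0.294, -0.006, -0.012]
contact_force: [-0.5, 0.8, 1.0]
finger_gap: 1.002
p [457.3 319.3  86. ] yaw 0.5969 F [-0.54  0.77  1.03] M [-0.006  0.043  0.049] gap 1.002 t 2.4
to target [  5.9 -24.5  58.3] turn 1.83
```

```bash
python3 -m handwheel '[{"dx":0,"dy":0,"dz":0,"turn":0},{"dx":0,"dy":0,"dz":0,"turn":0},{"dx":0,"dy":0,"dz":0,"turn":0},{"dx":0,"dy":0,"dz":0,"turn":0}]'; python3 st.py '[447.4,344,28.3]' 0.565 1
```

```text
clock: 2.73
tcp_pos: [459.5, 320.9, 89.2]
tool_rot: [0.956, 0.294, -0.003, -0.013]
contact_force: [0.3, 0.6, -0.5]
finger_gap: 0.999
p [459.5 320.9  89.2] yaw 0.5971 F [ 0.32  0.65 -0.52] M [ 0.011  0.028 -0.014] gap 0.999 t 2.7333
to target [  2.8 -24.3  61.6] turn 1.84
```

```bash
python3 -m handwheel '[{"dx":0.003,"dy":-0.012,"dz":0,"turn":1.8},{"dx":0.003,"dy":-0.024,"dz":0,"turn":1.8},{"dx":0.003,"dy":-0.024,"dz":0,"turn":1.8},{"dx":0.003,"dy":-0.024,"dz":0,"turn":1.8},{"dx":0.003,"dy":-0.024,"dz":0,"turn":1.8}]'; cat >> st.py <<'E'
print("q",s["qpos"].round(4),"vel",s["joint_vel"].round(3),"tilt: tool z",R[:,2].round(4))
E
python3 st.py '[447.4,344,28.3]' 0.565 1
```

```text
clock: 3.15
tcp_pos: [458.6, 325.8, 87.9]
tool_rot: [0.956, 0.294, -0.007, -0.019]
contact_force: [0.8, 0.0, 0.3]
finger_gap: 0.997
p [458.6 325.8  87.9] yaw 0.5971 F [0.77 0.02 0.33] M [-0.028 -0.01  -0.027] gap 0.997 t 3.15
to target [  1.1 -18.9  60.4] turn 1.84
q [ 0.5961  0.2346 -0.2254  1.1128  0.0411  3.1406] vel [-0.     0.001 -0.002 -0.001 -0.001 -0.001] tilt: tool z [-0.0248  0.0328 -0.9992]
```

```bash
python3 -m handwheel '[{"dx":0,"dy":0,"dz":0,"turn":-80},{"dx":0,"dy":0,"dz":0,"turn":-80},{"dx":0,"dy":0,"dz":0,"turn":-80},{"dx":0,"dy":0,"dz":0,"turn":-80},{"dx":0,"dy":0,"dz":0,"turn":-80},{"dx":0,"dy":0,"dz":0,"turn":-80},{"dx":0,"dy":0,"dz":0,"turn":-80},{"dx":0,"dy":0,"dz":0,"turn":-80},{"dx":0,"dy":0,"dz":0,"turn":-80},{"dx":0,"dy":0,"dz":0,"turn":-80},{"dx":0,"dy":0,"dz":0,"turn":-80},{"dx":0,"dy":0,"dz":0,"turn":-80}]'; python3 -m handwheel '[{"dx":0,"dy":0,"dz":0,"turn":-80},{"dx":0,"dy":0,"dz":0,"turn":-80},{"dx":0,"dy":0,"dz":0,"turn":-80},{"dx":0,"dy":0,"dz":0,"turn":-80},{"dx":0,"dy":0,"dz":0,"turn":-80},{"dx":0,"dy":0,"dz":0,"turn":-80},{"dx":0,"dy":0,"dz":0,"turn":-80},{"dx":0,"dy":0,"dz":0,"turn":-80},{"dx":0,"dy":0,"dz":0,"turn":-80},{"dx":0,"dy":0,"dz":0,"turn":-80},{"dx":0,"dy":0,"dz":0,"turn":-80},{"dx":0,"dy":0,"dz":0,"turn":-80}]'; python3 st.py '[447.4,344,28.3]' 3.7066 1
```

```text
clock: 4.15
tcp_pos: [458.6, 325.7, 87.9]
tool_rot: [0.541, 0.84, 0.007, -0.019]
contact_force: [0.0, -0.8, -0.0]
finger_gap: 0.998
clock: 5.15
tcp_pos: [458.6, 325.7, 87.9]
tool_rot: [-0.124, 0.992, 0.018, -0.01]
contact_force: [0.6, -1.0, -0.3]
finger_gap: 1.002
p [458.6 325.7  87.9] yaw -2.8922 F [ 0.56 -0.96 -0.3 ] M [-0.051 -0.022  0.004] gap 1.002 t 5.15
to target [ 5.4 18.2 60.4] turn -378.08
q [ 0.5959  0.2346 -0.2255  1.1127  0.0411  0.3468] vel [ 0.    -0.     0.001 -0.001 -0.    -0.109] tilt: tool z [-0.0247  0.0329 -0.9992]
```

```bash
python3 -m handwheel '[{"dx":0.002,"dy":0.008,"dz":0,"turn":-7},{"dx":0.004,"dy":0.018,"dz":0,"turn":-14},{"dx":0.005,"dy":0.018,"dz":0,"turn":-18},{"dx":0.005,"dy":0.018,"dz":0,"turn":-18},{"dx":0.005,"dy":0.018,"dz":0,"turn":-18}]'; python3 st.py '[447.4,344,28.3]' -2.5766 1
```

```text
clock: 5.57
tcp_pos: [449.3, 341.9, 88.7]
tool_rot: [-0.275, 0.961, 0.019, -0.007]
contact_force: [1.1, -0.1, 0.5]
finger_gap: 1.002
p [449.3 341.9  88.7] yaw -2.5843 F [ 1.1  -0.08  0.49] M [-0.047 -0.023 -0.011] gap 1.002 t 5.5667
to target [ 0.3  0.3 60.4] turn -0.44
q [ 0.629   0.2369 -0.2207  1.1138  0.0411  0.0718] vel [-0.006 -0.     0.    -0.001  0.    -0.007] tilt: tool z [-0.0247  0.0328 -0.9992]
```

```bash
python3 -m handwheel '[{"dx":0,"dy":0,"dz":0,"turn":-85},{"dx":0,"dy":0,"dz":0,"turn":-85},{"dx":0,"dy":0,"dz":0,"turn":-85},{"dx":0,"dy":0,"dz":0,"turn":-85},{"dx":0,"dy":0,"dz":0,"turn":-85},{"dx":0,"dy":0,"dz":0,"turn":-85},{"dx":0,"dy":0,"dz":0,"turn":-85},{"dx":0,"dy":0,"dz":0,"turn":-85},{"dx":0,"dy":0,"dz":0,"turn":-85},{"dx":0,"dy":0,"dz":0,"turn":-85},{"dx":0,"dy":0,"dz":0,"turn":-85},{"dx":0,"dy":0,"dz":0,"turn":-85}]'; python3 -m handwheel '[{"dx":0,"dy":0,"dz":0,"turn":-85},{"dx":0,"dy":0,"dz":0,"turn":-85},{"dx":0,"dy":0,"dz":0,"turn":-85},{"dx":0,"dy":0,"dz":0,"turn":-85},{"dx":0,"dy":0,"dz":0,"turn":-85},{"dx":0,"dy":0,"dz":0,"turn":-85},{"dx":0,"dy":0,"dz":0,"turn":-85},{"dx":0,"dy":0,"dz":0,"turn":-85},{"dx":0,"dy":0,"dz":0,"turn":-85},{"dx":0,"dy":0,"dz":0,"turn":-85},{"dx":0,"dy":0,"dz":0,"turn":-85},{"dx":0,"dy":0,"dz":0,"turn":-85}]'; python3 st.py; python3 -m handwheel '[{"dx":0,"dy":0,"dz":0,"turn":-7},{"dx":0,"dy":0,"dz":0,"turn":-14},{"dx":0,"dy":0,"dz":0,"turn":-17},{"dx":0,"dy":0,"dz":0,"turn":-17},{"dx":0,"dy":0,"dz":0,"turn":-17}]'; python3 st.py
```

```text
clock: 6.57
tcp_pos: [449.6, 341.6, 88.7]
tool_rot: [0.854, -0.52, -0.019, -0.008]
contact_force: [0.8, 0.5, 0.1]
finger_gap: 0.994
clock: 7.57
tcp_pos: [449.7, 341.7, 88.7]
tool_rot: [0.981, 0.193, -0.009, -0.019]
contact_force: [0.5, 0.0, 0.4]
finger_gap: 1.002
p [449.7 341.7  88.7] yaw 0.3887 F [0.47 0.02 0.36] M [-0.012 -0.009 -0.004] gap 1.002 t 7.5667
q [ 0.6283  0.2369 -0.2206  1.1138  0.0411 -2.9019] vel [-0.000e+00 -0.000e+00  0.000e+00  1.000e-03  0.000e+00 -1.272e+00] tilt: tool z [-0.0245  0.033  -0.9992]
clock: 7.98
tcp_pos: [440.2, 353.7, 88.7]
tool_rot: [0.946, 0.323, -0.004, -0.014]
contact_force: [-0.2, 0.1, 0.1]
finger_gap: 1.004
p [440.2 353.7  88.7] yaw 0.6579 F [-0.24  0.08  0.08] M [ 0.008 -0.015  0.036] gap 1.004 t 7.9833
q [ 0.6615  0.2353 -0.2224  1.1115  0.0294 -3.138 ] vel [-0.012  0.001 -0.    -0.001 -0.002 -0.012] tilt: tool z [-0.0168  0.0242 -0.9996]
```

```bash
python3 -m handwheel '[{"dx":0,"dy":0,"dz":0,"turn":-5},{"dx":0,"dy":0,"dz":0,"turn":-5},{"dx":0,"dy":0,"dz":0,"turn":-5},{"dx":0,"dy":0,"dz":0,"turn":-5}]'; python3 st.py
```

```text
clock: 8.32
tcp_pos: [425.5, 370.9, 88.7]
tool_rot: [0.938, 0.347, -0.0, -0.006]
contact_force: [0.2, 0.4, 0.5]
finger_gap: 1.001
p [425.5 370.9  88.7] yaw 0.7092 F [0.19 0.38 0.49] M [-0.029 -0.003  0.003] gap 1.001 t 8.3167
q [ 0.7112  0.233  -0.2251  1.1088  0.0112 -3.1396] vel [-0.008  0.002 -0.001  0.001 -0.001 -0.005] tilt: tool z [-0.0044  0.011  -0.9999]
```

```bash
python3 -m handwheel '[{"dx":0,"dy":0,"dz":0,"turn":-3},{"dx":0,"dy":0,"dz":0,"turn":-3},{"dx":0,"dy":0,"dz":0,"turn":-3},{"dx":0,"dy":0,"dz":0,"turn":-3}]'; python3 st.py
```

```text
clock: 8.65
tcp_pos: [416.3, 381.0, 88.7]
tool_rot: [0.932, 0.361, 0.002, -0.001]
contact_force: [-0.2, 0.1, -0.4]
finger_gap: 1.0
p [416.3 381.   88.7] yaw 0.7397 F [-0.2   0.11 -0.37] M [-0.02   0.007 -0.051] gap 1.0 t 8.65
q [ 7.4100e-01  2.3230e-01 -2.2590e-01  1.1082e+00  2.0000e-04 -3.1403e+00] vel [-0.002  0.001 -0.     0.001  0.    -0.003] tilt: tool z [ 0.0031  0.0031 -1.    ]
```

```bash
python3 -m handwheel '[{"dx":0,"dy":0,"dz":0,"turn":86},{"dx":0,"dy":0,"dz":0,"turn":86},{"dx":0,"dy":0,"dz":0,"turn":86},{"dx":0,"dy":0,"dz":0,"turn":86},{"dx":0,"dy":0,"dz":0,"turn":86},{"dx":0,"dy":0,"dz":0,"turn":86},{"dx":0,"dy":0,"dz":0,"turn":86},{"dx":0,"dy":0,"dz":0,"turn":86},{"dx":0,"dy":0,"dz":0,"turn":86},{"dx":0,"dy":0,"dz":0,"turn":86},{"dx":0,"dy":0,"dz":0,"turn":86},{"dx":0,"dy":0,"dz":0,"turn":86}]'; python3 -m handwheel '[{"dx":0,"dy":0,"dz":0,"turn":86},{"dx":0,"dy":0,"dz":0,"turn":86},{"dx":0,"dy":0,"dz":0,"turn":86},{"dx":0,"dy":0,"dz":0,"turn":86},{"dx":0,"dy":0,"dz":0,"turn":86},{"dx":0,"dy":0,"dz":0,"turn":86},{"dx":0,"dy":0,"dz":0,"turn":86},{"dx":0,"dy":0,"dz":0,"turn":86},{"dx":0,"dy":0,"dz":0,"turn":86},{"dx":0,"dy":0,"dz":0,"turn":86},{"dx":0,"dy":0,"dz":0,"turn":86},{"dx":0,"dy":0,"dz":0,"turn":86},{"dx":0,"dy":0,"dz":0,"turn":86}]'; python3 -m handwheel '[{"dx":0,"dy":0,"dz":0,"turn":0}]'; python3 st.py '[447.4,344,28.3]' -2.5766 1
```

```text
clock: 9.65
tcp_pos: [416.4, 380.9, 88.7]
tool_rot: [0.927, -0.374, 0.001, -0.002]
contact_force: [0.0, 0.6, -0.5]
finger_gap: 1.001
clock: 9.73
tcp_pos: [416.3, 380.9, 88.7]
tool_rot: [0.928, -0.373, 0.001, -0.002]
contact_force: [-0.5, -0.1, 0.9]
finger_gap: 1.001
p [416.3 380.9  88.7] yaw -0.7635 F [-0.45 -0.12  0.88] M [0.006 0.011 0.008] gap 1.001 t 9.7333
to target [48.   5.4 60.4] turn 103.88
q [ 7.4080e-01  2.3230e-01 -2.2590e-01  1.1082e+00  3.0000e-04 -1.6373e+00] vel [ 0.003 -0.    -0.001 -0.001 -0.001 -0.194] tilt: tool z [ 0.003   0.0032 -1.    ]invalid input
```

```bash
python3 -m handwheel '[{"dx":0.01,"dy":0,"dz":0,"turn":7},{"dx":0.025,"dy":0.005,"dz":0,"turn":14},{"dx":0.048,"dy":0.005,"dz":0,"turn":85},{"dx":0.048,"dy":0.005,"dz":0,"turn":85},{"dx":0.048,"dy":0.005,"dz":0,"turn":85},{"dx":0.048,"dy":0.005,"dz":0,"turn":85},{"dx":0.048,"dy":0.005,"dz":0,"turn":85},{"dx":0.048,"dy":0.005,"dz":0,"turn":85},{"dx":0.048,"dy":0.005,"dz":0,"turn":85},{"dx":0.048,"dy":0.005,"dz":0,"turn":85},{"dx":0.048,"dy":0.005,"dz":0,"turn":85},{"dx":0.048,"dy":0.005,"dz":0,"turn":85}]'; python3 -m handwheel '[{"dx":0,"dy":0,"dz":0,"turn":7},{"dx":0,"dy":0,"dz":0,"turn":14},{"dx":0,"dy":0,"dz":0,"turn":19},{"dx":0,"dy":0,"dz":0,"turn":19},{"dx":0,"dy":0,"dz":0,"turn":19}]';python3 st.py '[447.4,344,28.3]' -2.5766 1
```

```text
clock: 10.73
tcp_pos: [447.6, 344.4, 88.7]
tool_rot: [-0.433, 0.901, 0.001, 0.002]
contact_force: [-0.1, 0.2, -0.6]
finger_gap: 0.995
clock: 11.15
tcp_pos: [447.5, 344.5, 88.7]
tool_rot: [-0.282, 0.959, 0.001, 0.002]
contact_force: [-0.0, -0.1, -0.1]
finger_gap: 1.002
p [447.5 344.5  88.7] yaw -2.5699 F [-0.01 -0.08 -0.15] M [-0.043 -0.007 -0.013] gap 1.002 t 11.15
to target [ 0.6 -0.5 60.4] turn 0.38
q [ 6.5570e-01  2.3310e-01 -2.2490e-01  1.1084e+00  7.0000e-04  8.4100e-02] vel [ 0.002 -0.     0.001  0.     0.     0.001] tilt: tool z [ 0.0031  0.0032 -1.    ]
```

Aligned and vertical now. Descend and grip.

```bash
python3 -m handwheel '[{"dx":0,"dy":0,"dz":0.02,"turn":0.4},{"dx":0,"dy":0,"dz":0.04,"turn":0.4},{"dx":0,"dy":0,"dz":0.055,"turn":0.4},{"dx":0,"dy":0,"dz":0.06,"turn":0.4},{"dx":0,"dy":0,"dz":0.06,"turn":0.4},{"dx":0,"dy":0,"dz":0.06,"turn":0.4}]'; python3 st.py;  python3 -m handwheel '[{"dx":0,"dy":0,"dz":0,"turn":0},{"dx":0,"dy":0,"dz":0,"turn":0},{"dx":0,"dy":0,"dz":0,"turn":0},{"dx":0,"dy":0,"dz":0,"turn":0},{"dx":0,"dy":0,"dz":0,"turn":0},{"dx":0,"dy":0,"dz":0,"turn":0},{"dx":0,"dy":0,"dz":0,"turn":0},{"dx":0,"dy":0,"dz":0,"turn":0},{"dx":0,"dy":0,"dz":0,"turn":0},{"dx":0,"dy":0,"dz":0,"turn":0}]' 1 60; python3 st.py
```

```text
clock: 11.65
tcp_pos: [447.6, 345.0, 29.1]
tool_rot: [-0.277, 0.961, 0.001, 0.002]
contact_force: [0.4, 0.3, -0.2]
finger_gap: 1.002
p [447.6 345.   29.1] yaw -2.5796 F [ 0.36  0.35 -0.21] M [ 0.01  -0.027 -0.01 ] gap 1.002 t 11.65
q [ 6.563e-01  2.721e-01 -3.123e-01  9.820e-01  8.000e-04  9.420e-02] vel [ 0.    -0.014  0.018 -0.     0.     0.008] tilt: tool z [ 0.003   0.0033 -1.    ]
clock: 12.48
tcp_pos: [447.6, 345.2, 29.1]
tool_rot: [-0.277, 0.961, 0.001, 0.002]
contact_force: [-0.4, -0.4, 5.5]
finger_gap: 0.153
p [447.6 345.2  29.1] yaw -2.5809 F [-0.41 -0.38  5.51] M [-0.107  0.107 -0.087] gap 0.153 t 12.4833
q [ 6.565e-01  2.718e-01 -3.128e-01  9.812e-01  8.000e-04  9.590e-02] vel [ 0.001 -0.001 -0.001  0.    -0.     0.001] tilt: tool z [ 0.0034  0.0037 -1.    ]
```

```bash
python3 -m handwheel '[{"dx":0,"dy":0,"dz":-0.01,"turn":0},{"dx":0,"dy":0,"dz":-0.03,"turn":0},{"dx":0,"dy":0,"dz":-0.06,"turn":0},{"dx":0,"dy":0,"dz":-0.09,"turn":0},{"dx":0,"dy":0,"dz":-0.1,"turn":0},{"dx":0,"dy":0,"dz":-0.1,"turn":0},{"dx":0,"dy":0,"dz":-0.1,"turn":0}]'; python3 st.py; python3 -m handwheel '[{"dx":0,"dy":-0.015,"dz":0,"turn":7},{"dx":0,"dy":-0.03,"dz":0,"turn":14},{"dx":0,"dy":-0.045,"dz":0,"turn":21},{"dx":-0.005,"dy":-0.06,"dz":0,"turn":28},{"dx":-0.005,"dy":-0.075,"dz":0,"turn":35},{"dx":-0.005,"dy":-0.09,"dz":0,"turn":42},{"dx":-0.005,"dy":-0.105,"dz":0,"turn":49},{"dx":-0.005,"dy":-0.12,"dz":0,"turn":56},{"dx":-0.005,"dy":-0.135,"dz":0,"turn":63},{"dx":-0.005,"dy":-0.15,"dz":0,"turn":70},{"dx":-0.005,"dy":-0.165,"dz":0,"turn":77},{"dx":-0.005,"dy":-0.173,"dz":0,"turn":84}]';  python3 -m handwheel '[{"dx":0,"dy":0,"dz":0,"turn":7},{"dx":0,"dy":0,"dz":0,"turn":14},{"dx":0,"dy":0,"dz":0,"turn":21},{"dx":0,"dy":0,"dz":0,"turn":25},{"dx":0,"dy":0,"dz":0,"turn":25},{"dx":0,"dy":0,"dz":0,"turn":25},{"dx":0,"dy":0,"dz":0,"turn":25}]'; python3 - <<'E'
from st import *
snap("top",2); snap("side",2); snap("wrist",2)
E
```

```text
clock: 13.07
tcp_pos: [447.1, 344.7, 128.5]
tool_rot: [-0.277, 0.961, 0.001, 0.002]
contact_force: [1.2, -0.2, -0.8]
finger_gap: 0.15
p [447.1 344.7 128.5] yaw -2.581 F [ 1.2  -0.2  -0.75] M [-0.013  0.039 -0.017] gap 0.15 t 13.0667
q [ 6.5640e-01  2.1470e-01 -1.5890e-01  1.1925e+00  8.0000e-04  9.5800e-02] vel [ 0.     0.02  -0.041 -0.008 -0.    -0.001] tilt: tool z [ 0.0032  0.0034 -1.    ]
clock: 14.07
tcp_pos: [542.8, 199.1, 125.7]
tool_rot: [0.441, 0.898, 0.0, -0.001]
contact_force: [-0.6, 0.8, -2.0]
finger_gap: 0.154
clock: 14.65
tcp_pos: [542.7, 200.6, 127.2]
tool_rot: [0.621, 0.784, 0.001, -0.0]
contact_force: [-0.4, -0.8, -1.3]
finger_gap: 0.155
p [542.7 200.6 127.2] yaw 1.8018 F [-0.37 -0.75 -1.32] M [-0.029 -0.004 -0.041] gap 0.155 t 14.65
q [ 0.3531  0.2435 -0.1253  1.2003  0.002   1.6929] vel [ 0.002 -0.006  0.008  0.003  0.001  0.005] tilt: tool z [ 9.0e-04  2.5e-03 -1.0e+00]
```

```bash
python3 - <<'E'
from h import *
a=cv2.imread("pics/side2.png")[120:260,240:440]; b=cv2.imread("pics/top2.png")[140:260,280:480]
a=cv2.resize(a,(800,560),interpolation=3); cv2.imwrite("pics/c2.png",a)
cv2.imwrite("pics/d2.png",cv2.resize(b,(800,480),interpolation=3))
# block: white+blue from cloud
for n,bb in [("top",(332,192,402,235)),("side",(325,160,390,218))]:
    c=dict(np.load(f"pics/{n}0.npz"));H=hsv(c);P=cloud(c)
    m=mask(c,100,130,80,20,bb); q=plane(c,np.argwhere(m)[:,::-1],12); print(n,"blue seat",rect(q))
    # carrier: bright low-sat pixels inside blue rect
    r=rect(q); ax=np.array([np.cos(r[4]),np.sin(r[4])]); 
    if ax[1]>0: ax=-ax
    # full raised+low footprint by depth
    d=P[...,:2]-r[:2]; x=d@ax; y=d@[-ax[1],ax[0]]
    k=(abs(x)<45)&(abs(y)<42)&(H[...,1]<70)
    u=np.argwhere(k)[:,::-1]; qq=plane(c,u,19); 
    dq=qq[:,:2]-r[:2]; X=dq@ax; Y=dq@[-ax[1],ax[0]]; s=X<40
    print(" axis",ax," carrier X",np.percentile(X[s],[1,50,99]),"Y",np.percentile(Y[s],[1,50,99]),rect(qq[s]),"step=",r[:2]+50*ax)
E
```

```text
top blue seat [585.353  21.327 100.253  90.953   1.806]
 axis [ 0.23304106 -0.9724669 ]  carrier X [-21.68238257   8.99479093  39.30048997] Y [-27.70929904   2.93459652  34.66471739] [5.90579e+02 1.32370e+01 6.42570e+01 6.26280e+01 2.11000e-01] step= [597.00505279 -27.29634486]
side blue seat [582.116  24.644 105.026  89.279   1.799]
 axis [ 0.22622813 -0.97407435]  carrier X [-64.66264892   7.04345062  39.11364199] Y [-28.94435383   3.29730448  37.27337448] [579.169  38.191 114.218  73.021   1.946] step= [593.42740668 -24.0597173 ]
```

View pics/c2.png

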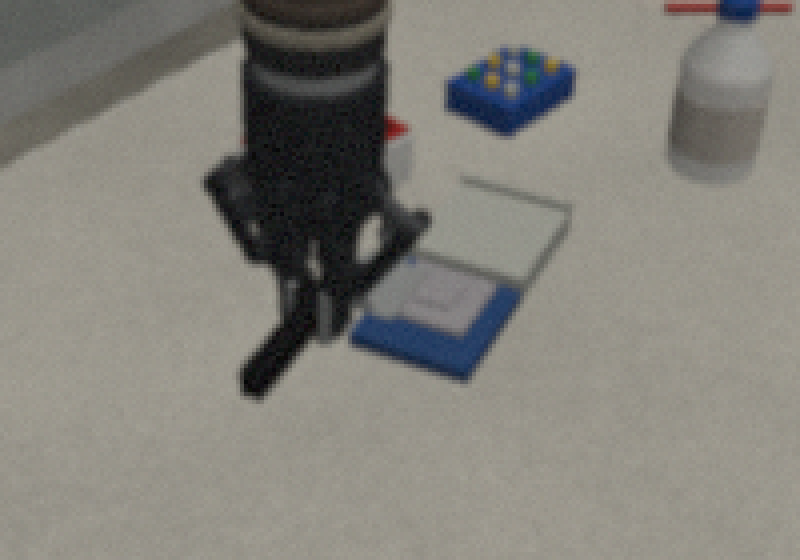

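View pics/d2.png

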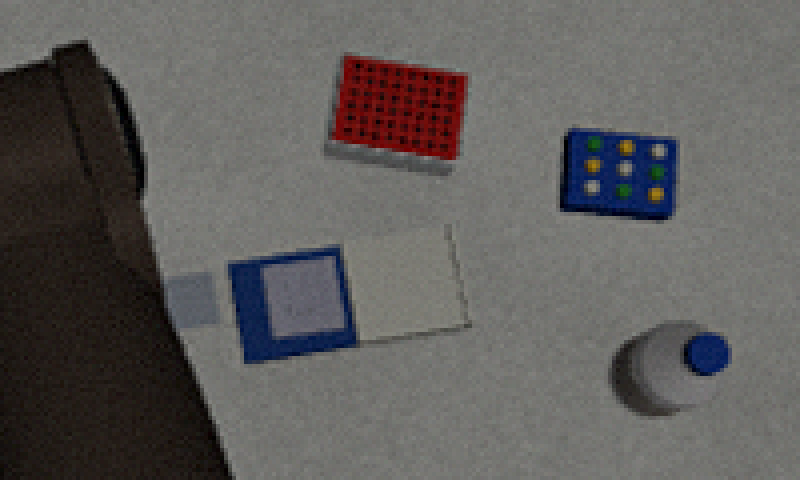

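The views show the carrier square on the blue seat, short of the step, and the held spatula blade lined up with the front of the block (crop px (195,300)). Next I'll check the blade's height and pitch in the grip.

```bash
python3 - <<'E'
from h import *
tz=127.2
ax=np.array([np.cos(-1.3398),np.sin(-1.3398)]); g=np.array([542.7,200.6])
for n in ["top","side"]:
    c=dict(np.load(f"pics/{n}2.npz"));P=cloud(c);d=P[...,:2]-g;x=d@ax;y=d@[-ax[1],ax[0]]
    z0=np.median(P[(x>130)&(x<200)&(abs(y)<20)&(P[...,2]<30)][:,2]) 
    for lo in range(60,120,8):
        k=(x>=lo)&(x<lo+8)&(abs(y)<24)&(P[...,2]>85)&(P[...,2]<120)
        if k.sum()>3: print(n,lo,k.sum(),np.median(P[k,2]).round(2),"y",y[k].min().round(1),y[k].max().round(1), "ylevel",np.polyfit(y[k],P[k,2],1).round(3))
    k=(x>50)&(x<130)&(abs(y)<30)&(P[...,2]>85)&(P[...,2]<120); print(n,"xmax",x[k].max(),"expected blade top z at root",tz-29.1+5.5)
    b=mask(c,100,130,80,20,(332,192,402,235) if n=="top" else (325,160,390,218)); print("seat z",np.median(P[b>0][:,2]))
E
```

```text
top 68 6 101.4 y -2.1 21.2 ylevel [3.10000e-02 1.01407e+02]
top 76 32 103.77 y -17.7 23.7 ylevel [-5.5000e-02  1.0364e+02]
top 84 31 103.78 y -18.7 23.6 ylevel [-2.70000e-02  1.04035e+02]
top 92 34 103.47 y -18.6 23.6 ylevel [-3.00000e-03  1.03399e+02]
top 100 31 103.97 y -17.4 22.4 ylevel [3.20000e-02 1.03692e+02]
top 108 26 103.26 y -18.9 21.2 ylevel [1.10000e-02 1.03386e+02]
top xmax 114.68448395938964 expected blade top z at root 103.6
seat z 11.956409607784963
side 60 16 103.4 y -21.9 -0.5 ylevel [1.50000e-02 1.03823e+02]
side 68 18 103.32 y -21.7 -0.7 ylevel [-2.0000e-02  1.0316e+02]
side 76 20 103.83 y -22.2 -0.2 ylevel [-4.00000e-02  1.03346e+02]
side 84 15 103.99 y -21.6 -2.1 ylevel [7.40000e-02 1.04556e+02]
side 92 19 103.65 y -21.0 -1.2 ylevel [5.20000e-02 1.04343e+02]
side 100 17 103.55 y -22.1 21.2 ylevel [1.50000e-02 1.03869e+02]
side 108 14 103.7 y -18.4 22.6 ylevel [9.00000e-03 1.03674e+02]
side xmax 113.75728241492872 expected blade top z at root 103.6
seat z 11.52230737266359
```

```bash
python3 -m handwheel '[{"dx":0,"dy":0,"dz":0.02,"turn":0},{"dx":0,"dy":0,"dz":0.045,"turn":0},{"dx":0,"dy":0,"dz":0.07,"turn":0},{"dx":0,"dy":0,"dz":0.084,"turn":0},{"dx":-0.01,"dy":0,"dz":0.086,"turn":0},{"dx":-0.025,"dy":0,"dz":0.086,"turn":0},{"dx":-0.04,"dy":0,"dz":0.086,"turn":0},{"dx":-0.04,"dy":0,"dz":0.086,"turn":0},{"dx":-0.04,"dy":0,"dz":0.086,"turn":0},{"dx":-0.04,"dy":0,"dz":0.086,"turn":0}]';  python3 - <<'E'
from st import *
r=p[:2]-[597,-27.3]; print("tip x",r@[.233,-.972]+115,"y",r@[.972,.233])
for n in ["side","top"]:
    c=snap(n,3); P=cloud(c); ax=-R[:2,0]; d=P[...,:2]-p[:2]; x=d@ax; y=d@[-ax[1],ax[0]]
    for lo in range(60,150,6):
        k=(x>=lo)&(x<lo+6)&(abs(y)<19)&(P[...,2]<40)
        if k.sum()>3: print(n,lo,k.sum(),np.median(P[k,2]).round(2))
E
```

```text
clock: 15.63
tcp_pos: [553.2, 162.1, 43.3]
tool_rot: [0.622, 0.783, 0.003, 0.0]
contact_force: [-0.3, 0.5, -1.9]
finger_gap: 0.151
p [553.2 162.1  43.3] yaw 1.7995 F [-0.25  0.46 -1.88] M [ 0.025  0.034 -0.053] gap 0.151 t 15.6333
q [ 0.2838  0.2812 -0.2666  1.0178  0.0026  1.6259] vel [ 0.013  0.003 -0.005 -0.004 -0.     0.001] tilt: tool z [ 0.0042  0.0039 -1.    ]
tip x -79.33574655639407 y 1.564038157791387
side 60 21 0.59
side 66 27 0.85
side 72 18 0.61
side 78 8 18.22
side 84 10 18.99
side 90 12 6.88
side 96 10 19.49
side 102 5 18.69
side 108 11 18.66
side 120 12 16.01
side 126 5 18.8
side 144 5 19.36
top 90 18 20.14
top 96 19 19.43
top 102 17 20.11
top 108 20 20.49
top 114 15 11.26
top 120 19 12.51
top 126 19 18.83
top 132 17 19.75
top 138 20 19.87
top 144 19 21.9
```

```bash
python3 -m handwheel '[{"dx":0,"dy":0,"dz":0.002,"turn":0},{"dx":0,"dy":0,"dz":0.004,"turn":0},{"dx":0,"dy":0,"dz":0.005,"turn":0},{"dx":0,"dy":0,"dz":0.005,"turn":0},{"dx":0,"dy":0,"dz":0.005,"turn":0}]'; python3 st.py; python3 -m handwheel '[{"dx":0,"dy":0,"dz":0.0005,"turn":0},{"dx":0,"dy":0,"dz":0.0005,"turn":0},{"dx":0,"dy":0,"dz":0.0005,"turn":0}]'; python3 st.py
```

```text
clock: 16.15
tcp_pos: [552.5, 162.3, 37.3]
tool_rot: [0.622, 0.783, 0.002, 0.0]
contact_force: [-0.3, -0.7, -1.4]
finger_gap: 0.151
p [552.5 162.3  37.3] yaw 1.8001 F [-0.26 -0.69 -1.43] M [ 0.009  0.013 -0.031] gap 0.151 t 16.15
q [ 0.2845  0.2856 -0.2748  1.0069  0.0023  1.6261] vel [-0.003 -0.001  0.001  0.002  0.002 -0.   ] tilt: tool z [ 0.0027  0.0032 -1.    ]
clock: 16.4
tcp_pos: [552.7, 162.2, 37.0]
tool_rot: [0.622, 0.783, 0.002, 0.0]
contact_force: [-0.9, 0.6, 0.5]
finger_gap: 0.15
p [552.7 162.2  37. ] yaw 1.7998 F [-0.93  0.62  0.54] M [-0.02   0.028 -0.02 ] gap 0.15 t 16.4
q [ 0.2843  0.2857 -0.2752  1.0059  0.0024  1.6261] vel [-0.002 -0.     0.002 -0.001 -0.002 -0.   ] tilt: tool z [ 0.0031  0.0034 -1.    ]
```

```bash
python3 -m handwheel '[{"dx":-0.002,"dy":0,"dz":-0.0003,"turn":0},{"dx":-0.005,"dy":0,"dz":-0.0003,"turn":0},{"dx":-0.008,"dy":0,"dz":-0.0003,"turn":0},{"dx":-0.011,"dy":0,"dz":-0.0003,"turn":0},{"dx":-0.014,"dy":0,"dz":-0.0003,"turn":0},{"dx":-0.015,"dy":0,"dz":-0.0003,"turn":0},{"dx":-0.015,"dy":0,"dz":-0.0003,"turn":0}]'; python3 - <<'E'
from st import *
r=p[:2]-[597,-27.3]; print("tip x",r@[.233,-.972]+115,"y",r@[.972,.233])
b=snap("side",4)["color"][140:230,310:410,::-1]; b=cv2.resize(b,(700,630),interpolation=3)[:600]; a=cv2.resize(snap("top",4)["color"][180:250,320:410,::-1],None,fx=7,fy=7,interpolation=3)
cv2.imwrite("pics/c4.png",b); cv2.imwrite("pics/d4.png",a)
E
```

```text
clock: 16.98
tcp_pos: [556.2, 147.1, 37.2]
tool_rot: [0.622, 0.783, 0.002, 0.0]
contact_force: [-0.1, -0.0, -0.5]
finger_gap: 0.151
p [556.2 147.1  37.2] yaw 1.7992 F [-0.13 -0.   -0.48] M [-0.145  0.024 -0.007] gap 0.151 t 16.9833
q [ 0.2574  0.2845 -0.2765  1.0061  0.0022  1.5998] vel [ 0.006  0.002  0.001 -0.002 -0.002  0.004] tilt: tool z [ 0.0031  0.0031 -1.    ]
tip x -64.03301784889157 y 0.9771445661810816
```

View pics/d4.png

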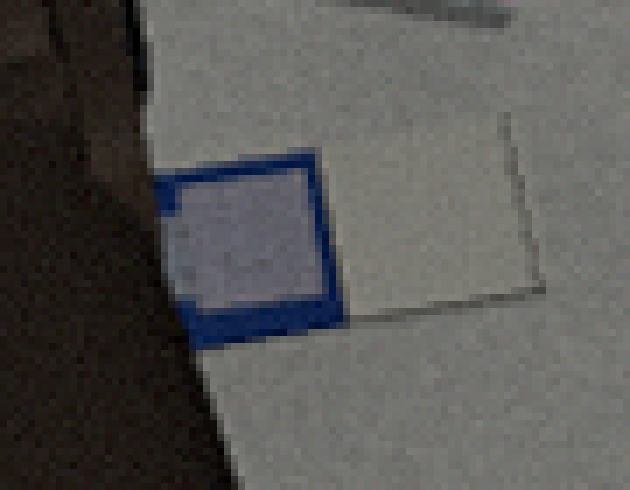

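The blade now meets the carrier's near rim (crop px (175,240)) and the gap to the step remains (about 325–340). I'll check whether the carrier moved.

```bash
cat > car.py <<'E'
from h import *
def car(c,zt=19,lo=-90):
    H=hsv(c); o=np.array([597,-27.3]); ax=np.array([.233,-.972]); ay=np.array([.972,.233])
    v,u=np.mgrid[:400,:640]; q=plane(c,np.c_[u.ravel(),v.ravel()],zt)[:,:2]-o
    X=(q@ax).reshape(400,640); Y=(q@ay).reshape(400,640)
    k=(X>lo)&(X<6)&(abs(Y)<42)&(H[...,1]<70)
    print("cols Y -15..20: gap to step profile")
    b=mask(c,100,130,70,15).astype(bool)&(abs(Y-3)<20)&(X>-30)&(X<10)
    print(" blue gap X",np.percentile(X[b],[5,50,95]).round(1) if b.sum() else None,b.sum())
    print(" carrier Y",np.percentile(Y[k&(X>-50)&(X<-15)],[2,98]).round(1))
    P=cloud(c)
    for x in range(-90,0,6):
        m=(X>=x)&(X<x+6)&(abs(Y-3)<20)
        print("  ",x,m.sum(),np.median(P[m][:,2]).round(1),end="")
    print()
if __name__=="__main__":
    import sys
    for f in sys.argv[1:]: car(dict(np.load(f)))
E
python3 car.py pics/top0.npz pics/top4.npz
```

```text
cols Y -15..20: gap to step profile
 blue gap X [-7.3 -4.5 -1.2] 23
 carrier Y [-26.9  33.1]
   -90 20 11.8   -84 19 11.9   -78 18 11.5   -72 20 18.7   -66 19 18.7   -60 20 20.0   -54 19 20.0   -48 19 21.4   -42 20 21.6   -36 19 21.4   -30 19 20.7   -24 20 18.6   -18 20 19.1   -12 18 18.5   -6 20 11.4
cols Y -15..20: gap to step profile
 blue gap X [-7.3 -4.5 -1.8] 22
 carrier Y [-27.4  33.1]
   -90 20 532.1   -84 19 15.7   -78 18 13.5   -72 20 18.9   -66 19 19.5   -60 20 19.0   -54 19 20.3   -48 19 21.7   -42 20 21.4   -36 19 21.8   -30 19 20.9   -24 20 20.1   -18 20 19.5   -12 18 19.1   -6 20 12.3
```

The carrier hasn't moved while the tip is about 9 mm past its rim edge, so the blade is underneath. Now I'll push on, into the notch and up to the step.

```bash
python3 -m handwheel '[{"dx":-0.002,"dy":0,"dz":0,"turn":0},{"dx":-0.004,"dy":0,"dz":0,"turn":0},{"dx":-0.006,"dy":0,"dz":0,"turn":0},{"dx":-0.008,"dy":0,"dz":0,"turn":0},{"dx":-0.010,"dy":0,"dz":0,"turn":0},{"dx":-0.012,"dy":0,"dz":0,"turn":0},{"dx":-0.014,"dy":0,"dz":0,"turn":0},{"dx":-0.014,"dy":0,"dz":0,"turn":0}]'; python3 -m handwheel '[{"dx":-0.001,"dy":0,"dz":0,"turn":0},{"dx":-0.002,"dy":0,"dz":0,"turn":0},{"dx":-0.002,"dy":0,"dz":0,"turn":0}]'; python3 - <<'E'
from st import *
from car import car
r=p[:2]-[597,-27.3]; print("tip x",r@[.233,-.972]+115,"y",r@[.972,.233]); car(snap("top",5))
E
```

```text
clock: 17.75
tcp_pos: [559.4, 133.6, 37.3]
tool_rot: [0.622, 0.783, 0.002, 0.0]
contact_force: [0.2, 0.4, 1.6]
finger_gap: 0.148
clock: 18.0
tcp_pos: [559.8, 131.9, 37.3]
tool_rot: [0.622, 0.783, 0.002, 0.0]
contact_force: [-0.5, 1.8, 1.1]
finger_gap: 0.154
p [559.8 131.9  37.3] yaw 1.7998 F [-0.46  1.83  1.05] M [ 0.156  0.046 -0.019] gap 0.154 t 18.0
q [ 0.2302  0.284  -0.2769  1.0059  0.0025  1.572 ] vel [ 0.003  0.001 -0.002 -0.    -0.002  0.002] tilt: tool z [ 0.0033  0.0034 -1.    ]
tip x -48.450247759589615 y 0.9772045369293849
cols Y -15..20: gap to step profile
 blue gap X [-3.1 -2.4 -1.1] 9
 carrier Y [-26.6  33.6]
   -90 20 558.9   -84 19 554.7   -78 18 550.6   -72 20 540.4   -66 19 529.0   -60 20 18.7   -54 19 19.4   -48 19 20.9   -42 20 20.5   -36 19 21.1   -30 19 21.6   -24 20 20.8   -18 20 18.5   -12 18 18.1   -6 20 15.6
```

```bash
python3 -m handwheel '[{"dx":-0.001,"dy":0,"dz":-0.0003,"turn":0},{"dx":-0.002,"dy":0,"dz":-0.0003,"turn":0},{"dx":-0.003,"dy":0,"dz":-0.0003,"turn":0},{"dx":-0.003,"dy":0,"dz":-0.0003,"turn":0}]'; python3 st.py; python3 -m handwheel '[{"dx":-0.001,"dy":0,"dz":0,"turn":0},{"dx":-0.001,"dy":0,"dz":0,"turn":0}]'; python3 - <<'E'
from st import *
from car import car
r=p[:2]-[597,-27.3]; print("tip x",r@[.233,-.972]+115,"y",r@[.972,.233]); car(snap("top",6))
E
```

```text
clock: 18.38
tcp_pos: [560.4, 128.9, 37.4]
tool_rot: [0.622, 0.783, 0.002, 0.0]
contact_force: [0.9, 1.6, 0.9]
finger_gap: 0.149
p [560.4 128.9  37.4] yaw 1.7997 F [0.94 1.62 0.94] M [0.187 0.05  0.026] gap 0.149 t 18.3833
q [ 0.2248  0.284  -0.2767  1.0065  0.0025  1.5668] vel [ 0.002 -0.001 -0.    -0.    -0.003  0.002] tilt: tool z [ 0.003   0.0033 -1.    ]
clock: 18.55
tcp_pos: [560.6, 128.0, 37.4]
tool_rot: [0.622, 0.783, 0.002, 0.0]
contact_force: [-0.9, 2.4, 1.7]
finger_gap: 0.153
p [560.6 128.   37.4] yaw 1.7998 F [-0.9   2.42  1.72] M [0.224 0.1   0.048] gap 0.153 t 18.55
q [ 0.2232  0.284  -0.2766  1.0066  0.0026  1.565 ] vel [ 0.003 -0.002 -0.    -0.002 -0.003  0.002] tilt: tool z [ 0.003   0.0034 -1.    ]
tip x -44.47217439746899 y 0.8393967694932272
cols Y -15..20: gap to step profile
 blue gap X None 0
 carrier Y [-26.6  33.6]
   -90 20 560.7   -84 19 558.4   -78 18 555.2   -72 20 548.8   -66 19 541.8   -60 20 528.4   -54 19 20.7   -48 19 19.9   -42 20 22.2   -36 19 20.6   -30 19 19.8   -24 20 20.7   -18 20 20.5   -12 18 19.8   -6 20 18.1
```

```bash
python3 -m handwheel '[{"dx":0,"dy":0,"dz":-0.003,"turn":0},{"dx":0,"dy":0,"dz":-0.006,"turn":0},{"dx":0,"dy":0,"dz":-0.010,"turn":0},{"dx":-0.001,"dy":0,"dz":-0.014,"turn":0},{"dx":-0.002,"dy":0,"dz":-0.018,"turn":0},{"dx":-0.003,"dy":0,"dz":-0.020,"turn":0},{"dx":-0.003,"dy":0,"dz":-0.020,"turn":0}]'; python3 - <<'E'
from st import *
r=p[:2]-[597,-27.3]; print("tip x",r@[.233,-.972]+115,"y",r@[.972,.233])
cv2.imwrite("pics/c7.png",cv2.resize(snap("side",7)["color"][140:225,310:410,::-1],None,fx=7,fy=7,interpolation=3))
E
```

```text
clock: 19.18
tcp_pos: [561.7, 124.9, 58.2]
tool_rot: [0.622, 0.783, 0.003, 0.001]
contact_force: [-0.2, -0.2, -0.9]
finger_gap: 0.152
p [561.7 124.9  58.2] yaw 1.7995 F [-0.23 -0.24 -0.94] M [ 0.118  0.008 -0.037] gap 0.152 t 19.1833
q [ 0.2176  0.2698 -0.2472  1.0491  0.0024  1.5597] vel [ 0.002  0.006 -0.011 -0.012  0.003  0.002] tilt: tool z [ 0.0041  0.0034 -1.    ]
tip x -41.18601013275199 y 1.1479510220665077
```

View pics/c7.png

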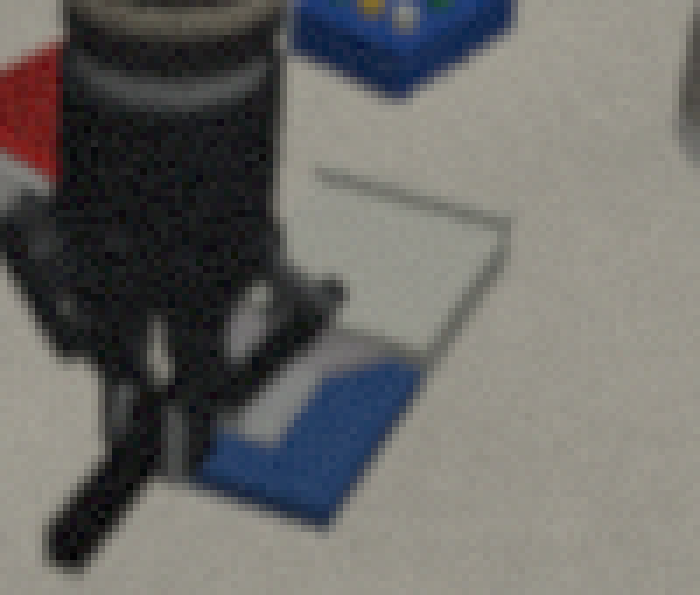

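The carrier is partly hidden behind the gripper, with its edge at (375,345) by the step and the blade at (270,410). I'll check its tilt from the top camera's depth.

```bash
cat > prof.py <<'E'
from st import *
def prof(tag):
  for n in ["top","side"]:
    c=snap(n,tag); P=cloud(c); d=P[...,:2]-[597,-27.3]; X=d@[.233,-.972]; Y=d@[.972,.233]
    out=[]
    for x in range(-66,96,6):
        m=(X>=x)&(X<x+6)&(abs(Y-3)<28)&(P[...,2]<110)
        if m.sum()>3: out.append(f"{x}:{m.sum()}:{np.median(P[m][:,2]):.0f}/{np.percentile(P[m][:,2],90):.0f}")
    print(n,*out)
    m=(X>-70)&(X<96)&(abs(Y)<45)&(mask(c,0,8,90,25)>0)&(P[...,2]<110)
    if m.sum()>5: print(n,"red n",m.sum(),"X",np.percentile(X[m],[3,50,97]).round(1),"Y",np.percentile(Y[m],[3,50,97]).round(1),"Z",np.percentile(P[m][:,2],[3,50,97]).round(1))
if __name__=="__main__":
  r=p[:2]-[597,-27.3]; print("tip x",r@[.233,-.972]+115,"z",p[2]-25,"y",r@[.972,.233]); prof(sys.argv[1])
E
python3 prof.py 8
```

```text
p [561.5 125.   57.8] yaw 1.7995 F [-0.21  0.31 -1.  ] M [0.148 0.005 0.016] gap 0.155 t 19.2333
q [ 0.2177  0.27   -0.2477  1.0487  0.0025  1.5598] vel [ 0.     0.004 -0.008 -0.007  0.001 -0.   ] tilt: tool z [ 0.0037  0.0034 -1.    ]
tip x -41.28509869801741 z 32.82062582691677 y 1.0065926348481824
top -54:6:42/45 -48:25:41/43 -42:27:38/43 -36:26:36/39 -30:25:33/36 -24:24:29/32 -18:28:25/29 -12:23:21/24 -6:25:18/20 0:30:21/24 6:27:21/25 12:28:22/26 18:27:21/24 24:27:22/25 30:28:22/26 36:27:22/25 42:25:22/25 48:29:22/25 54:27:22/24 60:22:22/25 66:33:22/25 72:23:22/24 78:27:22/25 84:27:22/25 90:29:23/26
side -66:15:32/35 -60:25:39/46 -54:20:33/42 -48:7:38/40 -42:14:35/38 -36:12:13/33 -30:10:21/31 -24:9:26/27 -18:5:24/27 -12:5:19/20 -6:9:20/22 0:17:20/22 6:13:22/23 12:7:22/23 18:11:22/24 24:12:22/24 30:19:22/23 36:24:22/23 42:20:22/23 48:19:22/23 54:19:22/24 60:27:22/23 66:20:22/24 72:17:22/23 78:24:22/24 84:21:22/24 90:31:24/28
```

Tilt is about 29° and follows the model. I'll continue the arc to about 75°.

```bash
python3 -m handwheel '[{"dx":-0.0015,"dy":0,"dz":-0.003,"turn":0},{"dx":-0.0035,"dy":0,"dz":-0.006,"turn":0},{"dx":-0.006,"dy":0,"dz":-0.0085,"turn":0},{"dx":-0.0085,"dy":0,"dz":-0.011,"turn":0},{"dx":-0.0115,"dy":0,"dz":-0.0135,"turn":0},{"dx":-0.0145,"dy":0,"dz":-0.016,"turn":0},{"dx":-0.018,"dy":0,"dz":-0.018,"turn":0},{"dx":-0.0215,"dy":0,"dz":-0.0195,"turn":0},{"dx":-0.025,"dy":0,"dz":-0.0205,"turn":0},{"dx":-0.025,"dy":0,"dz":-0.0205,"turn":0},{"dx":-0.025,"dy":0,"dz":-0.0205,"turn":0}]'; python3 prof.py 9
```

```text
clock: 20.25
tcp_pos: [567.5, 99.9, 78.6]
tool_rot: [0.622, 0.783, 0.002, 0.001]
contact_force: [-1.2, 2.5, 6.0]
finger_gap: 0.151
p [567.5  99.9  78.6] yaw 1.7991 F [-1.23  2.47  5.98] M [-0.236  0.134 -0.028] gap 0.151 t 20.25
q [ 1.7340e-01  2.5900e-01 -2.1450e-01  1.0924e+00  1.5000e-03  1.5159e+00] vel [ 0.004  0.001 -0.002 -0.001  0.001 -0.001] tilt: tool z [ 0.0045  0.0023 -1.    ]
tip x -15.466176792689595 z 53.554153365193514 y 0.9444669070463796
top -12:7:55/59 -6:11:39/49 0:24:22/25 6:28:21/24 12:28:23/27 18:26:21/25 24:28:22/24 30:29:21/25 36:24:21/26 42:27:23/26 48:27:22/25 54:25:22/25 60:27:22/25 66:29:23/25 72:27:22/24 78:27:23/25 84:23:22/25 90:31:23/25
side -66:37:13/56 -60:30:13/56 -54:29:13/56 -48:31:12/57 -42:28:12/57 -36:29:13/57 -30:25:13/57 -24:50:57/72 -18:46:58/73 -12:34:24/37 -6:15:14/21 30:4:21/22 36:4:22/24 42:7:22/23 48:7:21/23 54:12:22/23 60:11:23/24 66:11:22/23 72:12:21/23 78:12:21/22 84:11:22/24 90:37:25/29
side red n 37 X [-20.  -14.2  -6.5] Y [-25.7 -18.4  16.4] Z [23.7 52.4 70.1]
```

```bash
python3 -m handwheel '[{"dx":0,"dy":0,"dz":-0.0015,"turn":0},{"dx":0,"dy":0,"dz":-0.003,"turn":0},{"dx":0,"dy":0,"dz":-0.0045,"turn":0},{"dx":0,"dy":0,"dz":-0.0045,"turn":0}]'; python3 prof.py 10
```

```text
clock: 20.68
tcp_pos: [566.6, 100.3, 82.0]
tool_rot: [0.622, 0.783, 0.002, -0.0]
contact_force: [0.3, 0.3, -1.7]
finger_gap: 0.154
p [566.6 100.3  82. ] yaw 1.7995 F [ 0.27  0.33 -1.72] M [-0.005 -0.007 -0.008] gap 0.154 t 20.6833
q [ 0.1739  0.2574 -0.2087  1.102   0.0024  1.5161] vel [ 0.002  0.001 -0.006 -0.006  0.002 -0.   ] tilt: tool z [ 0.0022  0.0028 -1.    ]
tip x -16.084915809130194 z 57.02189800458119 y 0.2201490481886168
top -12:7:48/57 -6:10:35/41 0:24:21/25 6:29:21/24 12:26:23/25 18:29:22/25 24:25:21/25 30:29:22/26 36:28:23/25 42:26:22/25 48:28:22/24 54:27:23/26 60:24:22/25 66:29:22/25 72:25:22/24 78:26:22/25 84:28:22/25 90:28:22/25
side -66:38:12/58 -60:34:13/58 -54:29:13/59 -48:32:13/58 -42:30:13/59 -36:24:13/59 -30:30:12/59 -24:61:61/73 -18:28:14/59 -12:37:23/37 -6:10:15/18 36:5:21/23 42:6:22/23 48:8:23/25 54:15:22/23 60:12:22/23 66:12:21/23 72:12:22/23 78:12:22/24 84:13:22/23 90:20:24/28
side red n 39 X [-22.1 -12.   -6.2] Y [-27.  -18.2  16.2] Z [22.3 41.2 70.5]
```

Forces are relieved. Now I'll push past vertical.

```bash
python3 -m handwheel '[{"dx":-0.002,"dy":0,"dz":-0.001,"turn":0},{"dx":-0.005,"dy":0,"dz":-0.002,"turn":0},{"dx":-0.008,"dy":0,"dz":-0.002,"turn":0},{"dx":-0.011,"dy":0,"dz":-0.002,"turn":0},{"dx":-0.013,"dy":0,"dz":-0.002,"turn":0},{"dx":-0.015,"dy":0,"dz":-0.002,"turn":0},{"dx":-0.017,"dy":0,"dz":-0.002,"turn":0},{"dx":-0.019,"dy":0,"dz":-0.002,"turn":0},{"dx":-0.021,"dy":0,"dz":-0.002,"turn":0},{"dx":-0.021,"dy":0,"dz":-0.002,"turn":0}]'; python3 prof.py 11
```

```text
clock: 21.62
tcp_pos: [571.7, 79.9, 84.3]
tool_rot: [0.622, 0.783, 0.002, 0.0]
contact_force: [0.3, -0.0, -1.3]
finger_gap: 0.152
p [571.7  79.9  84.3] yaw 1.7995 F [ 0.28 -0.   -1.28] M [0.06  0.046 0.068] gap 0.152 t 21.6167
q [ 0.1374  0.2588 -0.2017  1.1068  0.0027  1.4795] vel [ 0.005 -0.002  0.    -0.     0.003  0.006] tilt: tool z [ 0.0031  0.0032 -1.    ]
tip x 4.926417304280477 z 59.3255597346764 y 0.37410135340754636
top 24:11:23/25 30:25:22/25 36:27:22/24 42:27:22/25 48:28:22/25 54:27:22/26 60:27:22/25 66:26:22/26 72:26:23/25 78:24:23/25 84:30:22/24 90:27:22/25
side -66:27:12/37 -60:29:12/13 -54:37:12/61 -48:36:13/60 -42:41:13/61 -36:36:13/60 -30:28:13/62 -24:26:12/61 -18:31:12/61 -12:50:17/60 -6:47:23/60 0:26:36/59 6:14:48/58 12:39:60/66 18:19:65/69 72:6:21/22 78:5:22/23 84:7:22/23 90:20:24/28
side red n 129 X [-7.   6.9 21.1] Y [-27.1 -16.6  21.9] Z [20.4 45.3 67.6]
```

```bash
python3 -m handwheel '[{"dx":-0.002,"dy":0,"dz":0,"turn":0},{"dx":-0.004,"dy":0,"dz":0,"turn":0},{"dx":-0.004,"dy":0,"dz":0,"turn":0},{"dx":-0.004,"dy":0,"dz":0,"turn":0}]'; python3 prof.py 12
```

```text
clock: 22.05
tcp_pos: [572.6, 76.2, 84.3]
tool_rot: [0.622, 0.783, 0.002, 0.0]
contact_force: [-0.1, -0.0, -1.3]
finger_gap: 0.151
p [572.6  76.2  84.3] yaw 1.7996 F [-0.08 -0.02 -1.3 ] M [-0.005  0.06  -0.008] gap 0.151 t 22.05
q [ 0.1309  0.2595 -0.2008  1.1071  0.0029  1.4728] vel [ 0.003 -0.    -0.     0.001 -0.    -0.   ] tilt: tool z [ 0.003   0.0033 -1.    ]
tip x 8.682200485655699 z 59.29353946139588 y 0.35486448908187995
top 30:13:29/33 36:26:30/32 42:27:29/32 48:21:29/32 54:25:22/25 60:27:22/24 66:28:23/26 72:29:22/25 78:20:21/23 84:32:22/25 90:29:22/25
top red n 54 X [29.3 38.6 46.8] Y [-24.8  -5.5  24.5] Z [24.3 29.1 33.4]
side -66:23:12/14 -60:27:12/14 -54:31:12/13 -48:36:13/60 -42:35:12/60 -36:38:13/61 -30:34:12/61 -24:30:13/61 -18:42:24/61 -12:42:24/60 -6:39:14/60 0:20:30/60 6:10:30/59 12:6:29/32 18:9:29/31 24:7:30/32 30:4:29/30 36:6:29/30 42:7:29/30 60:12:23/23 66:17:22/23 72:8:22/23 78:14:22/24 84:13:22/24 90:21:22/27
side red n 74 X [-8.9 20.2 47.6] Y [-26.6 -17.4  -9.5] Z [27.  29.2 33. ]
```

The carrier lies wells-up at rim height 29, x about -9 to 53. Now I'll retreat and return the spatula.

```bash
python3 -m handwheel '[{"dx":0.005,"dy":0,"dz":-0.015,"turn":0},{"dx":0.02,"dy":0,"dz":-0.04,"turn":0},{"dx":0.04,"dy":0,"dz":-0.045,"turn":0},{"dx":0.06,"dy":0,"dz":-0.045,"turn":0},{"dx":0.08,"dy":0,"dz":-0.045,"turn":-7},{"dx":0.1,"dy":-0.005,"dz":-0.045,"turn":-14},{"dx":0.12,"dy":-0.01,"dz":-0.045,"turn":-21},{"dx":0.14,"dy":-0.015,"dz":-0.045,"turn":-28},{"dx":0.16,"dy":-0.02,"dz":-0.045,"turn":-35},{"dx":0.18,"dy":-0.025,"dz":-0.045,"turn":-42},{"dx":0.2,"dy":-0.03,"dz":-0.045,"turn":-49},{"dx":0.22,"dy":-0.035,"dz":-0.045,"turn":-56}]'; python3 -m handwheel '[{"dx":0,"dy":0,"dz":0,"turn":-7},{"dx":0,"dy":0,"dz":0,"turn":-14},{"dx":0,"dy":0,"dz":0,"turn":-21},{"dx":0,"dy":0,"dz":0,"turn":-28},{"dx":0,"dy":0,"dz":0,"turn":-35},{"dx":0,"dy":0,"dz":0,"turn":-42},{"dx":0,"dy":0,"dz":0,"turn":-49},{"dx":0,"dy":0,"dz":0,"turn":-53},{"dx":0,"dy":0,"dz":0,"turn":-53},{"dx":0,"dy":0,"dz":0,"turn":-53}]'; python3 st.py '[447.6,345.2,129]' -2.581 1; python3 prof.py 13 | tail -4
```

```text
clock: 23.15
tcp_pos: [487.8, 283.4, 129.8]
tool_rot: [0.178, 0.984, 0.002, 0.001]
contact_force: [0.4, 0.2, -1.9]
finger_gap: 0.147
clock: 23.98
tcp_pos: [488.3, 282.5, 129.7]
tool_rot: [-0.276, 0.961, 0.001, 0.002]
contact_force: [-0.2, 0.1, -1.5]
finger_gap: 0.158
p [488.3 282.5 129.7] yaw -2.583 F [-0.21  0.14 -1.54] M [ 0.028  0.019 -0.053] gap 0.158 t 23.9833
to target [ 1.3 74.7  0.8] turn -0.12
q [ 0.5238  0.2138 -0.1572  1.1956  0.0014 -0.0347] vel [-0.001 -0.001 -0.002 -0.001  0.     0.007] tilt: tool z [ 0.0029  0.0033 -1.    ]
top -66:28:12/15 -60:25:12/14 -54:27:11/16 -48:28:12/16 -42:27:13/15 -36:26:12/15 -30:27:12/14 -24:27:12/14 -18:29:12/16 -12:34:28/32 -6:29:30/31 0:29:29/33 6:28:31/34 12:25:31/35 18:29:31/35 24:27:31/34 30:26:30/34 36:31:29/33 42:27:29/32 48:19:28/31 54:27:22/25 60:24:23/27 66:30:21/24 72:28:21/24 78:25:21/25 84:26:21/26 90:30:22/25
top red n 215 X [-9.8 15.8 44.2] Y [-23.6   2.4  29.4] Z [25.1 29.6 34.6]
side -66:29:12/13 -60:25:12/13 -54:23:12/14 -48:27:12/13 -42:22:12/13 -36:26:11/13 -30:24:12/13 -24:23:12/13 -18:53:13/29 -12:54:26/30 -6:50:28/30 0:38:29/32 6:28:30/33 12:19:31/34 18:21:30/33 24:22:30/33 30:17:30/32 36:24:29/31 42:25:29/31 48:5:28/29 60:22:22/23 66:16:22/23 72:25:22/23 78:16:22/23 84:26:22/23 90:37:24/28
side red n 217 X [-8.5 15.  46.4] Y [-25.1   0.9  29.6] Z [27.3 29.4 32.7]
```

```bash
python3 -m handwheel '[{"dx":0,"dy":0.02,"dz":0,"turn":0},{"dx":0.001,"dy":0.045,"dz":0,"turn":0},{"dx":0.001,"dy":0.065,"dz":0,"turn":0},{"dx":0.001,"dy":0.075,"dz":0,"turn":0},{"dx":0.001,"dy":0.075,"dz":0.03,"turn":0},{"dx":0.001,"dy":0.075,"dz":0.06,"turn":0},{"dx":0.001,"dy":0.075,"dz":0.085,"turn":0},{"dx":0.001,"dy":0.075,"dz":0.095,"turn":0},{"dx":0.001,"dy":0.075,"dz":0.097,"turn":0},{"dx":0.001,"dy":0.075,"dz":0.097,"turn":0}]'; python3 st.py '[447.6,345.2,29.3]' -2.581 1
```

```text
clock: 24.92
tcp_pos: [448.0, 345.6, 32.9]
tool_rot: [-0.276, 0.961, 0.001, 0.002]
contact_force: [1.7, -0.1, -1.0]
finger_gap: 0.155
p [448.  345.6  32.9] yaw -2.5815 F [ 1.66 -0.09 -0.99] M [ 0.037  0.02  -0.008] gap 0.155 t 24.9167
to target [ 0.5 -0.1  3.5] turn -0.03
q [ 6.567e-01  2.710e-01 -3.048e-01  9.913e-01  7.000e-04  9.670e-02] vel [-0.001 -0.02   0.036  0.01  -0.     0.001] tilt: tool z [ 0.0024  0.0027 -1.    ]
```

```bash
python3 -m handwheel '[{"dx":0,"dy":0,"dz":0.001,"turn":0},{"dx":0,"dy":0,"dz":0.002,"turn":0},{"dx":0,"dy":0,"dz":0.003,"turn":0},{"dx":0,"dy":0,"dz":0.003,"turn":0},{"dx":0,"dy":0,"dz":0.003,"turn":0}]'; python3 st.py '[447.6,345.2,29.1]' -2.581 1
```

```text
clock: 25.33
tcp_pos: [448.2, 346.0, 30.4]
tool_rot: [-0.277, 0.961, 0.001, 0.002]
contact_force: [0.5, 0.1, -1.3]
finger_gap: 0.151
p [448.2 346.   30.4] yaw -2.581 F [ 0.53  0.1  -1.29] M [-0.061  0.035  0.007] gap 0.151 t 25.3333
to target [ 0.9 -0.3  1.3] turn -0.0
q [ 6.570e-01  2.723e-01 -3.090e-01  9.843e-01  8.000e-04  9.640e-02] vel [ 0.001  0.002 -0.003 -0.002 -0.     0.   ] tilt: tool z [ 0.0037  0.0038 -1.    ]
```

```bash
python3 -m handwheel '[{"dx":0.001,"dy":0,"dz":0.001,"turn":0},{"dx":0.001,"dy":0,"dz":0.001,"turn":0},{"dx":0.001,"dy":0,"dz":0.001,"turn":0}]'; python3 st.py; python3 -m handwheel '[{"dx":0,"dy":0,"dz":0,"turn":0},{"dx":0,"dy":0,"dz":0,"turn":0},{"dx":0,"dy":0,"dz":0,"turn":0},{"dx":0,"dy":0,"dz":0,"turn":0},{"dx":0,"dy":0,"dz":0,"turn":0},{"dx":0,"dy":0,"dz":0,"turn":0},{"dx":0,"dy":0,"dz":0,"turn":0},{"dx":0,"dy":0,"dz":0,"turn":0},{"dx":0,"dy":0,"dz":0,"turn":0},{"dx":0,"dy":0,"dz":0,"turn":0}]' -1; python3 -m handwheel '[{"dx":0,"dy":0,"dz":-0.02,"turn":0},{"dx":0,"dy":0,"dz":-0.05,"turn":0},{"dx":0,"dy":0,"dz":-0.09,"turn":0},{"dx":0,"dy":0,"dz":-0.13,"turn":0},{"dx":0,"dy":0.03,"dz":-0.16,"turn":0},{"dx":0,"dy":0.07,"dz":-0.16,"turn":0},{"dx":0,"dy":0.11,"dz":-0.16,"turn":0},{"dx":0,"dy":0.12,"dz":-0.16,"turn":0},{"dx":0,"dy":0.12,"dz":-0.16,"turn":0},{"dx":0,"dy":0.12,"dz":-0.16,"turn":0}]'; python3 - <<'E'
from st import *
from prof import prof
prof(14)
for n in ["top","side"]:
    c=dict(np.load(f"pics/{n}14.npz")); P=cloud(c);H=hsv(c); d=P[...,:2]-[447.4,344]; ax=np.array([np.cos(.565),np.sin(.565)]); x=d@ax;y=d@[-ax[1],ax[0]]
    k=(abs(x+22)<70)&(abs(y)<25)&(P[...,2]>44)&(P[...,2]<68)&(H[...,2]<70); print(n,k.sum(),rect(P[k]),np.median(P[k][:,2]))
a=cv2.imread("pics/side14.png")[130:330,230:430]; cv2.imwrite("pics/c14.png",cv2.resize(a,(600,600),interpolation=3))
E
```

```text
clock: 25.58
tcp_pos: [447.2, 345.4, 29.1]
tool_rot: [-0.277, 0.961, 0.001, 0.002]
contact_force: [0.1, 0.2, 0.6]
finger_gap: 0.156
p [447.2 345.4  29.1] yaw -2.581 F [0.05 0.18 0.56] M [-0.045 -0.008 -0.003] gap 0.156 t 25.5833
q [ 6.572e-01  2.716e-01 -3.130e-01  9.812e-01  8.000e-04  9.660e-02] vel [ 0.     0.001  0.002  0.001  0.001 -0.001] tilt: tool z [ 0.0035  0.0036 -1.    ]
clock: 26.42
tcp_pos: [447.0, 345.3, 28.8]
tool_rot: [-0.277, 0.961, 0.001, 0.002]
contact_force: [0.2, 0.1, -0.4]
finger_gap: 0.997
clock: 27.25
tcp_pos: [382.4, 446.4, 188.5]
tool_rot: [-0.277, 0.961, 0.001, 0.002]
contact_force: [0.6, -0.8, -0.1]
finger_gap: 0.999
p [382.4 446.4 188.5] yaw -2.5794 F [ 0.62 -0.76 -0.13] M [-0.034 -0.018 -0.002] gap 0.999 t 27.25
q [ 8.6280e-01  2.4480e-01  1.1300e-02  1.3339e+00 -7.0000e-04  3.0070e-01] vel [-0.031 -0.007 -0.011  0.001 -0.001  0.   ] tilt: tool z [ 0.0027  0.0022 -1.    ]
top -66:26:11/15 -60:28:12/14 -54:26:12/16 -48:25:12/15 -42:29:13/15 -36:24:13/16 -30:29:12/14 -24:26:12/16 -18:29:12/20 -12:36:28/32 -6:28:29/31 0:29:30/32 6:27:32/35 12:27:31/35 18:29:31/34 24:25:29/34 30:26:31/34 36:26:29/32 42:26:30/31 48:22:29/33 54:26:22/26 60:27:23/25 66:26:21/24 72:27:22/25 78:27:22/26 84:28:21/25 90:29:23/28
top red n 215 X [-9.7 16.1 44. ] Y [-23.1   1.8  30.2] Z [24.9 29.6 34.8]
side -66:24:12/14 -60:27:12/13 -54:28:12/13 -48:26:13/14 -42:21:12/13 -36:27:12/14 -30:24:12/14 -24:24:12/13 -18:49:25/29 -12:58:26/30 -6:48:14/30 0:31:29/32 6:24:30/32 12:19:30/33 18:27:30/32 24:24:31/34 30:17:30/32 36:20:29/30 42:21:29/30 48:9:28/30 60:20:22/23 66:21:22/23 72:20:22/24 78:24:22/24 84:16:22/24 90:36:23/28
side red n 217 X [-9.5 16.3 47.1] Y [-25.8   0.9  29.2] Z [26.9 29.6 32.9]
top 142 [429.98  330.954 104.644  14.002   0.555] 55.65650493577789
side 401 [425.805 332.817 101.273  16.739   0.552] 54.78105510001876
```

View pics/c14.png

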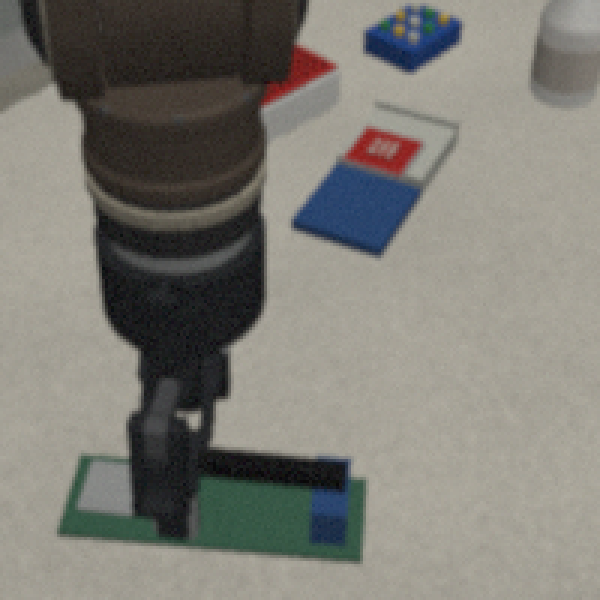

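The picture shows the carrier wells-up on the white seat at (385,150). The spatula is back flat on its green rest at (100–350,470), and the gripper is clear above it. I'll hand in now.

```bash
python3 -c "
from workcell import arm
print(arm.hand_in())"
```

```text
the job is handed in; nothing more can be done
None
```

The carrier is flipped onto the raised white seat with its red wells up, and the spatula is back on its rest. I handed the job in at about 27 s of the 72 s allowed; no verdict was reported.

**What I did:** I slid the blade under the rim on the side away from the step. It pushed the carrier up against the step, and I tipped it over from there. The gripper was then opened and moved clear.

**Last checks, just before handing in:**
- **Carrier:** it lies flat with its rim about 29 mm high, as expected on the raised seat. Its centre is about 20 mm past the step and 1 to 3 mm off the middle line.
- **Spatula:** it lies within about 3 mm and 0.015 rad of where I found it. Its handle top reads 55 to 56 mm, against 55.5 mm at the start.
- **Bystanders:** nothing was seen to touch the bottle, tip box or tube rack, but I did not measure their positions afterwards.

**What did not go smoothly:**
- **Tool tilt:** early on, a joint limit left the tool tilted by about 0.04 rad. I levelled it again before gripping the spatula.
- **Force peak:** at about 75° of tip, the blade met the raised field on the carrier. The wrist showed roughly 7 to 8 N between blade and carrier, under the 15 N limit, and I raised the blade to relieve it.
- **Blade on the block:** the highest reading I saw was about 3 N, against the 7 N limit. Forces were read only at the end of each move.

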